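# Pack three interlocking bracket plates flat into the shipping tray

## Task

Pack the three loose aluminium bracket plates (the L, the Z and the small angle plate) into the black packing tray, lugs up, so that all three lie flat on its floor around its corner block and each is let go. Some edges have thin ledges that must lie beneath a neighbour's undercut edge, so turn the plates and choose their order accordingly; leave everything else on the bench where it is.

Things in the scene. Friction and masses are not known exactly. Their poses are not given: they have to be found in the camera images.
- pack_tray: Black plastic tray fixed to the bench, outside 154 (its x) x 119 mm, 18 high, walls and floor 4 thick. Origin: centre of underside, z up. Inside x -73..73, y -55.5..55.5 mm, floor z 4; a fixed grey corner block fills x 38..73, y 20.5..55.5 up to z 16 and stays bare. The plates fill the rest with 6 mm play in all each way, 1.5 mm a gap.
- l_plate: L plate, aluminium, 12 mm thick, 200 g, flat with lug up. Origin: on the underside, under the lug's middle; z up, x along the lug. Outline in mm: limb x -42..63, y -12..23 and limb x -42..-7, y -47..-12. A thin ledge (only z 0..5) sticks out into the L's inner corner: x -5..61, y -21..-12; another plate's undercut edge can lie over it.
- z_plate: Z plate, aluminium, 12 mm thick, 200 g. Origin, axes as l_plate. Outline in mm: limb x -35..0, y -17.5..52.5 and limb x 0..35, y -52.5..17.5. Undercut edge: for x 22..35, y -52.5..17.5 there is material only at z 7..12, so a 5 mm ledge fits beneath. A ledge (only z 0..5) sticks out at x 2..20, y -61.5..-52.5.
- v_plate: Small plate of two equal limbs, 70 x 70 mm, aluminium, 12 mm thick, 150 g. Origin, axes as l_plate. Outline in mm: limb x -28..42, y -12.25..22.75 and limb x -28..7, y -47.25..-12.25. Undercut edge: for x -6..7, y -47.25..-12.25 there is material only at z 7..12, so a 5 mm ledge fits beneath.
- l_lug (a point): Top centre of the L plate's lug, an upright block 30 mm long (plate's x), 10 mm thick (plate's y), from z 12 to 44 mm of the plate, with a dark cross hole: grip it here from above.
- z_lug (a point): Top centre of the Z plate's lug, an upright block 30 mm long (plate's x), 10 mm thick (plate's y), from z 12 to 44 mm of the plate, with a dark cross hole: grip it here from above.
- v_lug (a point): Top centre of the small plate's lug, an upright block 30 mm long (plate's x), 10 mm thick (plate's y), from z 12 to 44 mm of the plate, with a dark cross hole: grip it here from above.
- dropper_bottle: Bystander, to be left alone: small dropper bottle, 32 mm across, 94 mm tall, standing in front of the microscope. Origin: centre of its underside.
- swab_tube: Bystander, to be left alone: clear tube of swabs, 39 mm across, 106 mm tall, standing at the left. Origin: centre of its underside.
- power_meter: Bystander, to be left alone: grey hand-held meter with a display, 144 x 69 x 26 mm, lying at the back left. Origin: centre of its underside.
- parts_tray: Bystander, to be left alone: black shallow tray of small parts, 150 x 66 x 16 mm, at the left of the plates. Origin: centre of its underside.
- coax_adapter: Bystander, to be left alone: brass coaxial adapter, 39 x 14 x 14 mm, lying in front of the microscope's base at the right. Origin: centre of its underside.
- tweezers: Bystander, to be left alone: black tweezers, 127 x 12 x 9 mm, lying in front of the base of the fixed stereo microscope, whose eyepieces reach out overhead to about x 0.53, y 0.3, from 0.24 to 0.41 m above the bench (pass on their near side). Origin: centre of its underside.
- red_box: Bystander, to be left alone: red and white box, 37 x 56 x 23 mm, near the bench's front edge at the right. Origin: centre of its underside.
Mind the look-alikes: they are no part of the job. Leave any yellow look-alike of the v_plate alone.

How it is judged:
By the outcome, as a careful person would: the job done as asked, in the order asked, and still so for the second after the job is handed in, with the robot touching nothing.
It also fails if it takes over 72 s, if anything falls off the work surface, if the arm or the gripper's body presses on something with over 40 N, if the wrist force passes 120 N, or if a joint passes its speed limit or range.

## Robot

A 6-joint arm with a two-finger parallel gripper is mounted at the origin on a cart in front of the work surface, level with it; the furniture and walls round the work are solid. World frame = base frame: x ahead of the robot, y to its left, z up, the work surface at z = 0. Lengths are in m, angles in rad, forces in N, time in s.
With the tool pointing down it reaches from about 0.275 to 0.725 m from the base axis. Payload 5.6 kg.
Tool frame: the origin (TCP) lies on the centre line of the jaws, within the pads' length; the fingertips stand 25 mm ahead of it and the grasp point (between the pads) lies 6 mm ahead of it; z points along the fingers, y is the line along which they close (so a half turn about z gives the same grasp; the last joint's range is limited). The gripper opens to 85 mm and grips with 20 to 120 N. Pads are 22 mm wide; open, the fingers measure 114 mm over their backs; the gripper's body (76 mm by 85 mm) begins 54 mm behind the grasp point. The pads swing forward as they close: fully open they stand 13 mm farther back than shut.
Start: joints at [1.497, 0.255, 0.108, 0, -1.424, -0.285], TCP at [0.193, 0.515, 0.216] pointing down, gripper open.
Joint ranges: [-2.95, 2.95], [-1.21, 1.97], [-1.09, 1.5], [-2.87, 1.71], [-2.94, -0.07], [-3.05, 3.05]. Speed limits (rad/s): [2.57, 2.57, 3.14, 3.14, 3.14, 3.14].

## Interface

Orientations are given as a rotation vector (axis times angle).
In Python, from cell import * gives the robot as it stands.
- The arm moves only by the shell command python3 -m handwheel 'ROWS' [FORCE]. ROWS is text: rows parted by semicolons, each of 5 numbers parted by spaces: the shift along the tool's x, y, z as a fraction of full scale, then the turn about the tool's z as a fraction of full scale, then the closure, from -1 (fully open) to 1 (shut). A call has exactly 5 rows; each row is the pose to reach, as a shift and turn from the pose commanded when the call began, along the tool's axes at that moment, turning the shorter way round; what a row does not reach only later rows make up. Full scale, the value 1, is 150 mm for a shift and pi rad for a turn. A row lasts 1/10 s, in which the tool goes at most 50 mm and 8.59 degrees, less where a joint would pass 70% of its speed; a pose out of reach is approached as far as the arm can. A call with a number of a shift or a turn outside -1 to 1 is refused whole. A call with a gripper value outside its range is refused whole. The fingers move at their own pace and stop on an object; FORCE is the grip in N (left out, the last holds). Time passes only in rows, so rows that repeat a pose let the fingers close, or fill a call up. It gives the time, the measured TCP pose, the force, the opening and the grip force at its end, in the units of the state.
- read_state(): the state, without advancing time (a new reading comes with each control period).
- get_image(name): name is "side" or "top" or "wrist"; returns (picture, depth): 400x640x3 uint8, red, green, blue; 400x640 float32, m along the optical axis (not along the pixel's ray), 0 where there is no reading.
- camera_info(name): a dict with "K" (3x3 intrinsics, pixels), "R" (3x3) and "t" (3): a world point X has camera coordinates R X + t. Camera axes: x right, y down, z forward; pixel columns grow to the right and rows downward; lengths in m; the calibration is good to about 2 mm. A picture is of the moment at which its call begins: read the wrist's pose just before it. camera_info takes no time and is no camera call; for the wrist camera it gives the pose at the moment of the call.
- job_done(): hands the job in; it is judged then, once.
Trained networks look in the newest picture that a camera, given by its name, has taken for a name from the list of things; names that differ only in an ending like _2 or _b are one class to them, and where a whole thing is asked for, a point or a joint stands for the part that bears it (a point fixed in the world has none). Each returns a list of dicts, best first, with "confidence" (0 to 1); they miss things now and then, are a little off and sometimes report something else, mostly with a low value. They report only what shows in the picture. A call takes as long as a camera call. They do not tell look-alikes from the thing itself.
- masks_of(camera, query): "pixels" (400x640 bool, what is visible of it) and "position" ([row, column] in pixels, amid what is visible of it).
The state is a dict: "clock": time; "joint_positions": joint angles; "qd": joint speeds; "tau": joint torques, N m; "ee_pos": TCP position; "tcp_rot": TCP orientation; "ft_force": force on the tool from outside, world axes, zero at the start; "moment": the same for the moment, N m; "width": finger opening in m; "gripper_force": force on a finger pad.
Only numpy, scipy, OpenCV 4.12 (cv2) and the standard library are available. Lean on these libraries where they do the work, as an engineer would, in place of code of your own. Each camera call takes 0.05 s, during which the arm holds its last target. There are 200 camera calls.

## Working session

There is one attempt and no reset: what is moved stays moved. The work goes in short steps, Python scripts to look and compute and a shell command to move; the robot and the scene stay as the last step left them, time stands still between calls to the robot, and variables do not carry over. Pictures are saved under pics/ and viewed, at most 10 in all, crops included, and the job is handed in when it is done.

```bash
ls; mkdir -p pics; cat > h.py <<'E'
from cell import *
import numpy as np, cv2
def cloud(cam, d):
    c=camera_info(cam); K,R,t=map(np.array,(c["K"],c["R"],c["t"]))
    v,u=np.mgrid[0:400,0:640]
    p=np.stack([(u-K[0,2])/K[0,0]*d,(v-K[1,2])/K[1,1]*d,d],-1)
    return (p-t)@R   # R^T (p-t)
E
python3 - <<'E'
from h import *
s=read_state(); print({k:np.round(v,3) for k,v in s.items()})
for c in ("top","side"):
    im,d=get_image(c); np.savez(c+"0.npz",im=im,d=d,P=cloud(c,d))
    cv2.imwrite(f"pics/{c}0.png",im[:,:,::-1])
    i=camera_info(c); print(c,np.round(i["K"],1).tolist(),np.round(i["R"],3).tolist(),np.round(i["t"],3))
    if c=="top":
        P=cloud(c,d)
        for q in ("l_plate","z_plate","v_plate","l_lug","z_lug","v_lug","pack_tray"):
            for m in masks_of("top",q):
                p=P[m["pixels"]&(d>0)]
                print(q,round(m["confidence"],2),np.round(m["position"]),m["pixels"].sum(),np.round(np.median(p,0),3) if len(p) else None)
E
```

```text
pics
{'clock': np.float64(0.0), 'joint_positions': array([ 1.497,  0.256,  0.107, -0.   , -1.424, -0.285]), 'qd': array([-0.   , -0.001, -0.001,  0.001,  0.001,  0.   ]), 'tau': array([-1.0000e-03, -3.8663e+01,  2.3794e+01,  5.3650e+00, -6.0000e-03,
        0.0000e+00]), 'ee_pos': array([0.193, 0.514, 0.215]), 'tcp_rot': array([ 3.089, -0.56 , -0.   ]), 'ft_force': array([ 0.26 , -0.222,  0.595]), 'moment': array([0.033, 0.017, 0.01 ]), 'gripper_force': np.float64(0.0), 'width': np.float64(0.086)}
top [[458.6, 0.0, 319.7], [0.0, 458.6, 192.9], [0.0, 0.0, 1.0]] [[-0.017, -1.0, 0.013], [-0.993, 0.015, -0.116], [0.116, -0.015, -0.993]] [0.125 0.52  1.734]
l_plate 0.85 [161. 386.] 313 [ 0.646 -0.137  0.012]
l_plate 0.29 [220. 442.] 147 [ 0.422 -0.349  0.022]
z_plate 0.76 [212. 294.] 322 [0.446 0.212 0.012]
v_plate 0.51 [175. 260.] 79 [0.587 0.348 0.044]
v_plate 0.5 [210. 196.] 256 [0.465 0.583 0.013]
v_plate 0.48 [190. 323.] 234 [0.521 0.091 0.012]
l_lug 0.67 [160. 381.] 355 [ 0.647 -0.138  0.012]
z_lug 0.81 [214. 296.] 307 [0.447 0.212 0.012]
v_lug 0.78 [196. 326.] 286 [0.518 0.088 0.011]
v_lug 0.65 [213. 199.] 246 [0.465 0.583 0.013]
pack_tray 0.94 [204. 385.] 1294 [ 0.488 -0.147  0.005]
side [[496.3, 0.0, 314.4], [0.0, 496.3, 192.7], [0.0, 0.0, 1.0]] [[0.903, -0.43, -0.006], [-0.272, -0.562, -0.781], [0.333, 0.707, -0.624]] [-0.445  0.257  1.234]
```

```bash
python3 - <<'E'
from h import *
im=np.load("top0.npz")["im"]
c=im[130:260,170:470]; cv2.imwrite("pics/topcrop.png",cv2.resize(c,(798,346),interpolation=cv2.INTER_CUBIC)[:,:,::-1])
E
```

```text
(no output)
```

View pics/topcrop.png

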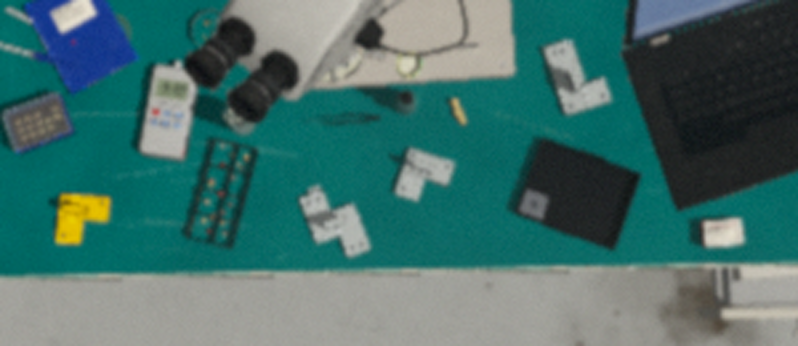

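View pics/side0.png

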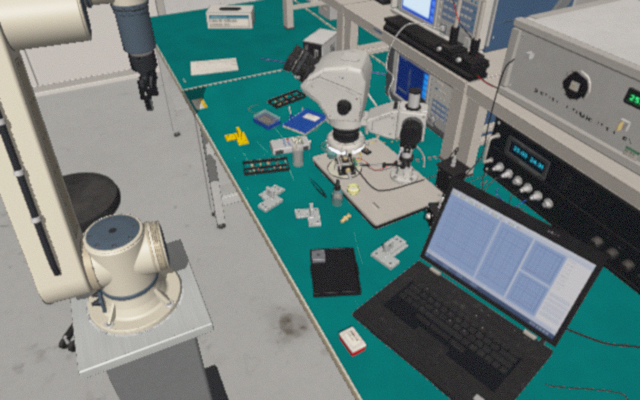

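The top crop shows (full-image pixels) the L at (386,161), the Z at (295,213), the grey V at (328,195), a yellow look-alike at (198,212) and the tray at (385,204) with its grey block at the left front. The side view agrees. The grey one is the v_plate, since it's aluminium and the yellow one is the look-alike. Next I'll fit coarse poses from the top cloud.

```bash
cat >> h.py <<'E'
from scipy.spatial import cKDTree
from scipy.optimize import least_squares
RECT={"l":[(-42,63,-12,23),(-42,-7,-47,-12)],"z":[(-35,0,-17.5,52.5),(0,35,-52.5,17.5)],"v":[(-28,42,-12.25,22.75),(-28,7,-47.25,-12.25)]}
def samples(k,s=2.0):
    g=[]
    for a,b,c,d in RECT[k]:
        X,Y=np.meshgrid(np.arange(a+s/2,b,s),np.arange(c+s/2,d,s)); g.append(np.c_[X.ravel(),Y.ravel()])
    return np.vstack(g)/1000
def outside(q,k):
    ds=[np.hypot(np.maximum(0,np.maximum(a-q[:,0]*1e3,q[:,0]*1e3-b)),np.maximum(0,np.maximum(c-q[:,1]*1e3,q[:,1]*1e3-d))) for a,b,c,d in RECT[k]]
    return np.min(ds,0)/1e3
def rot(a): return np.array([[np.cos(a),-np.sin(a)],[np.sin(a),np.cos(a)]])
def fit(P,k,c0,rad=0.1,zr=(0.0085,0.05),yaw0=None):
    "P world points; pose (x,y,yaw) of plate: points outside outline + model samples without points"
    p=P.reshape(-1,3); p=p[(p[:,2]>zr[0])&(p[:,2]<zr[1])&(np.hypot(*(p[:,:2]-c0).T)<rad)][:,:2]
    p=np.unique(np.round(p/0.001),axis=0)*0.001
    T=cKDTree(p); m=samples(k); best=None
    def res(w):
        R=rot(w[2]); q=(p-w[:2])@R
        o=np.minimum(outside(q,k),0.01)/np.sqrt(len(p)); d=np.minimum(T.query(m@R.T+w[:2])[0],0.01)/np.sqrt(len(m))
        return np.r_[o,d]*1e3
    mc=m.mean(0)
    for a in (np.arange(0,2*np.pi,np.pi/6) if yaw0 is None else [yaw0]):
        w0=np.r_[p.mean(0)-rot(a)@mc,a]
        r=least_squares(res,w0,x_scale=[.01,.01,.2],diff_step=1e-4)
        r=least_squares(res,r.x+1e-4,x_scale=[.001,.001,.02],diff_step=1e-3)
        if best is None or r.cost<best.cost: best=r
    return best.x,best.cost,len(p)
def tool():
    s=read_state(); r=cv2.Rodrigues(np.array(s["tcp_rot"],float))[0]
    return np.array(s["ee_pos"]),r
E
python3 - <<'E'
from h import *
z=np.load("top0.npz"); P=z["P"]
for k,c in (("l",(.646,-.137)),("z",(.446,.212)),("v",(.52,.09))):
    print(k,*[np.round(x,4) for x in fit(P,k,np.array(c))])
    p=P.reshape(-1,3); q=p[(np.hypot(*(p[:,:2]-c).T)<.09)&(p[:,2]>.03)]; print(" lug pts",len(q),np.round(q.mean(0),3))
p=P.reshape(-1,3); q=p[(p[:,0]>.55)&(p[:,0]<.8)&(p[:,1]<-.14)&(p[:,1]>-.3)&(p[:,2]>.03)]
H=np.histogram2d(q[:,0],q[:,1],bins=[np.arange(.55,.81,.05),np.arange(-.3,-.1,.05)],weights=q[:,2])[0]/np.maximum(1,np.histogram2d(q[:,0],q[:,1],bins=[np.arange(.55,.81,.05),np.arange(-.3,-.1,.05)])[0]);print(np.round(H,2))
c=camera_info("wrist"); t,R=tool(); K=np.array(c["K"]); Rc=np.array(c["R"]); C=-Rc.T@c["t"]
print(np.round(K,1).tolist(), "cam pos in tool",np.round(R.T@(C-t),3),"cam z in tool",np.round(R.T@Rc[2],3),"cam x in tool",np.round(R.T@Rc[0],3)); print(np.round(R,3))
E
```

```text
l [ 0.6489 -0.1382  6.4578] 24.8749 498
 lug pts 32 [ 0.651 -0.131  0.04 ]
z [0.4475 0.2101 5.1174] 16.6597 388
 lug pts 21 [0.445 0.211 0.044]
v [0.5247 0.0825 4.3949] 22.5662 355
 lug pts 30 [0.543 0.087 0.043]
[[0.03 0.   0.  ]
 [0.03 0.03 0.  ]
 [0.03 0.04 0.  ]
 [0.08 0.11 0.17]
 [0.19 0.21 0.23]]
[[284.8, 0.0, 320.7], [0.0, 284.8, 203.4], [0.0, 0.0, 1.0]] cam pos in tool [ 0.069  0.    -0.158] cam z in tool [-0.272  0.     0.962] cam x in tool [ 0.  1. -0.]
[[ 0.936 -0.351 -0.   ]
 [-0.351 -0.936 -0.   ]
 [ 0.     0.    -1.   ]]
```

```bash
cat >> h.py <<'E'
def wrap(a): return (a+np.pi)%(2*np.pi)-np.pi
def plan(*targets, start=None):
    "targets (x,y,z,psi_deg,ncalls): print the final fractions x y z turn of each call"
    if start is None:
        t,R=tool(); start=np.r_[t,np.degrees(np.arctan2(R[1,0],R[0,0]))]
    s=np.array(start,float)
    for T in targets:
        n=T[4]; e=np.array(T[:4],float); st=e-s; st[3]=np.degrees(wrap(np.radians(st[3])))
        for i in range(n):
            a=np.radians(s[3]); d=st[:3]/n
            f=[np.cos(a)*d[0]+np.sin(a)*d[1], np.sin(a)*d[0]-np.cos(a)*d[1], -d[2]]
            print("  ",np.round(np.array(f)/0.15,4), "turn",round(-st[3]/n/180,4)); s=s+st/n   # turn about tool z (down) = -yaw
        print("-> ",np.round(s,4))
E
python3 - <<'E'
from h import *
plan((.40,.15,.2,-90,4),(.62,-.138,.17,-170,3))
E
```

```text
[0.5365 0.4484 0.027 ] turn 0.0964
   [0.6458 0.2679 0.027 ] turn 0.0964
   [0.6964 0.063  0.027 ] turn 0.0964
   [ 0.6834 -0.1477  0.027 ] turn 0.0964
->  [  0.4    0.15   0.2  -90.  ]
   [ 0.64   -0.4889  0.0667] turn 0.1481
   [ 0.3525 -0.7241  0.0667] turn 0.1481
   [-0.01   -0.8053  0.0667] turn 0.1481
->  [ 6.20e-01 -1.38e-01  1.70e-01 -1.70e+02]
```

```bash
python3 -m handwheel '.11 .09 0 .02 -1; .22 .18 .01 .04 -1; .33 .27 .02 .06 -1; .44 .36 .02 .08 -1; .536 .448 .027 .096 -1'
python3 -m handwheel '.13 .054 0 .02 -1; .26 .11 .01 .04 -1; .39 .16 .02 .06 -1; .52 .215 .02 .08 -1; .646 .268 .027 .096 -1'
python3 -m handwheel '.14 .013 0 .02 -1; .28 .025 .01 .04 -1; .42 .038 .02 .06 -1; .56 .05 .02 .08 -1; .696 .063 .027 .096 -1'
python3 -m handwheel '.14 -.03 0 .02 -1; .28 -.06 .01 .04 -1; .41 -.09 .02 .06 -1; .55 -.12 .02 .08 -1; .683 -.148 .027 .096 -1'
python3 - <<'E'
from h import *
im,d=get_image("wrist"); P=cloud("wrist",d); np.savez("w1.npz",im=im,d=d,P=P)
cv2.imwrite("pics/w1.png",im[:,:,::-1])
print(tool()[0])
p=P[(d>0)]; print(np.histogram(p[:,2],bins=np.arange(-.02,.06,.005)))
for k,c in (("z",(.446,.212)),("v",(.52,.09))): print(k,*[np.round(x,4) for x in fit(P,k,np.array(c))])
plan((.62,-.138,.17,-170,3))
E
```

```text
clock: 0.95
ee_pos: [0.2453, 0.423, 0.2123]
tcp_rot: [-2.97, 1.022, -0.0]
ft_force: [-0.6, 0.3, 0.1]
width: 0.0851
gripper_force: 0.0
clock: 1.45
ee_pos: [0.2971, 0.3316, 0.2083]
tcp_rot: [-2.783, 1.457, 0.0]
ft_force: [0.3, 0.3, 0.0]
width: 0.0852
gripper_force: 0.0
clock: 1.95
ee_pos: [0.349, 0.2406, 0.2043]
tcp_rot: [-2.532, 1.859, -0.0]
ft_force: [-0.8, 0.2, 0.1]
width: 0.0856
gripper_force: 0.0
clock: 2.45
ee_pos: [0.4011, 0.1496, 0.2002]
tcp_rot: [-2.224, 2.218, -0.0]
ft_force: [0.1, 0.3, -0.2]
width: 0.0851
gripper_force: 0.0
[0.40174346 0.14785992 0.19997703]
(array([  506,   502,   542,  4994, 71826,  2386, 10974,  2228,  1602,
        1664, 22375,  1148,  2158,  1030,  1527]), array([-2.00000000e-02, -1.50000000e-02, -1.00000000e-02, -5.00000000e-03,
        3.46944695e-18,  5.00000000e-03,  1.00000000e-02,  1.50000000e-02,
        2.00000000e-02,  2.50000000e-02,  3.00000000e-02,  3.50000000e-02,
        4.00000000e-02,  4.50000000e-02,  5.00000000e-02,  5.50000000e-02]))
z [0.444  0.2064 5.0511] 0.5454 2572
v [0.5204 0.078  4.4043] 5.9679 2663
   [ 0.635  -0.4853  0.0666] turn 0.1481
   [ 0.3498 -0.7186  0.0666] turn 0.1481
   [-0.0098 -0.7992  0.0666] turn 0.1481
->  [ 6.20e-01 -1.38e-01  1.70e-01 -1.70e+02]
```

View pics/w1.png

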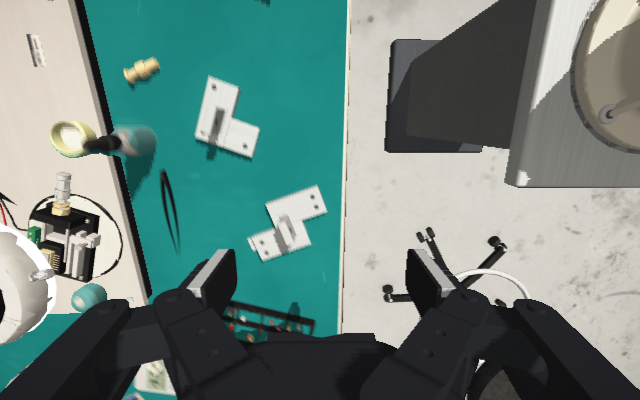

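The wrist picture shows the V at about (225,118), the Z at (288,225) with what looks like its ledge at its lower-left end (252,243), and the parts tray below. I'll check the Z's 180° ambiguity by looking for the ledge in the depth, then go on to the L.

```bash
python3 -m handwheel '.13 -.10 .013 .03 -1; .26 -.20 .026 .06 -1; .39 -.30 .04 .09 -1; .51 -.39 .053 .12 -1; .635 -.485 .067 .148 -1'
python3 -m handwheel '.07 -.14 .013 .03 -1; .14 -.28 .026 .06 -1; .21 -.43 .04 .09 -1; .28 -.57 .053 .12 -1; .35 -.719 .067 .148 -1'
python3 -m handwheel '0 -.16 .013 .03 -1; 0 -.32 .026 .06 -1; 0 -.48 .04 .09 -1; -.01 -.64 .053 .12 -1; -.01 -.80 .067 .148 -1'
cat >> h.py <<'E'
def ledge(P,w,r):
    q=P.reshape(-1,3); a=(q[:,:2]-w[:2])@rot(w[2])*1e3; m=(a[:,0]>r[0]+2)&(a[:,0]<r[1]-2)&(a[:,1]>r[2]+2)&(a[:,1]<r[3]-2)
    return round(float(np.median(q[m,2])),4), int(m.sum())
E
python3 - <<'E'
from h import *
P=np.load("w1.npz")["P"]
w=fit(P,"z",np.array((.446,.212)),.085)[0]
for f in (0,np.pi): print("z ledge",np.round(w,4),f,ledge(P,w+[0,0,f],(2,20,-61.5,-52.5)))
print("v",fit(P,"v",np.array((.522,.08)),.07))
im,d=get_image("wrist"); P=cloud("wrist",d); np.savez("w2.npz",im=im,d=d,P=P)
cv2.imwrite("pics/w2.png",im[:,:,::-1])
t,R=tool(); print(t,np.degrees(np.arctan2(R[1,0],R[0,0])))
w,c,n=fit(P,"l",np.array((.649,-.138)),.1); print("l",w,np.degrees(w[2]),c,n,ledge(P,w,(-5,61,-21,-12)))
p=P[d>0]; q=p[(np.hypot(*(p[:,:2]-w[:2]).T)<.035)&(p[:,2]>.038)&(p[:,2]<.05)]; print("lug",len(q),q.mean(0), np.median(q[:,2]))
E
```

```text
clock: 3.0
ee_pos: [0.4744, 0.0548, 0.19]
tcp_rot: [-1.652, 2.672, 0.0]
ft_force: [-0.3, -0.4, 0.5]
width: 0.0858
gripper_force: 0.0
clock: 3.5
ee_pos: [0.5478, -0.0401, 0.1799]
tcp_rot: [-0.992, 2.981, 0.0]
ft_force: [0.8, -0.0, 0.6]
width: 0.0852
gripper_force: 0.0
clock: 4.0
ee_pos: [0.6214, -0.1349, 0.1697]
tcp_rot: [0.278, -3.129, -0.0]
ft_force: [0.4, 0.2, 0.5]
width: 0.0854
gripper_force: 0.0
z ledge [0.444  0.2064 5.0511] 0 (0.0026, 41)
z ledge [0.444  0.2064 5.0511] 3.141592653589793 (0.0051, 34)
v (array([0.5203613 , 0.07795757, 4.40416536]), np.float64(0.7300223057468621), 2384)
[ 0.62232961 -0.13754096  0.1684948 ] -170.17975287233162
l [ 0.64473429 -0.14665958  0.30956176] 17.73658206077335 13.295584408851816 4507 (0.0044, 201)
lug 271 [ 0.64347309 -0.14636263  0.04303744] 0.043195468352221184
```

View pics/w2.png

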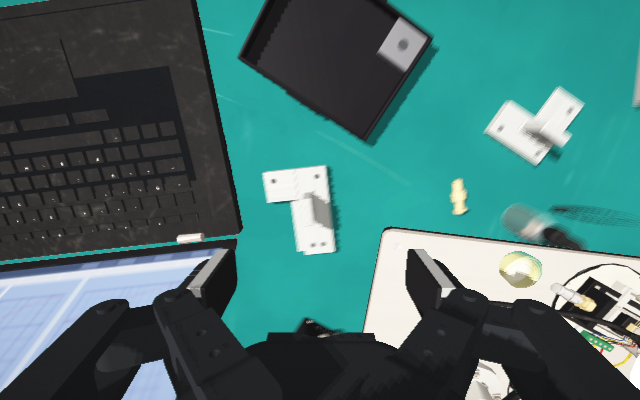

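The picture shows the L at (305,210), the tray above it with its block at (408,45), and the laptop to the left; the Z's ledge check gives a yaw of about 109.4°. I'll refine the L, check the clearances and plan the pick.

```bash
python3 - <<'E'
from h import *
z=np.load("w2.npz"); P=z["P"]
w,c,n=fit(P,"l",np.array((.640,-.160)),.078); print("l",w,np.degrees(w[2]),c,n,ledge(P,w,(-5,61,-21,-12)))
p=P.reshape(-1,3); q=p[(np.hypot(*(p[:,:2]-w[:2]).T)<.035)&(p[:,2]>.042)&(p[:,2]<.047)][:,:2]
a=(q-w[:2])@rot(w[2]); print("lug top in plate frame: x",np.percentile(a[:,0],[2,50,98]),"y",np.percentile(a[:,1],[2,50,98]))
p=np.load("top0.npz")["P"].reshape(-1,3); q=p[(p[:,2]>.07)&(p[:,2]<.35)]; d=np.hypot(*(q[:,:2]-w[:2]).T); i=np.argsort(d)[:4]; print(d[i],q[i])
ps=np.degrees(w[2])-180
plan((w[0],w[1],.12,ps,1),(w[0],w[1],.043,ps,1))
E
```

```text
l [ 0.6446432  -0.14665547  0.30868769] 17.68650188729048 3.7828004163486715 3583 (0.0044, 202)
lug top in plate frame: x [-0.01450249 -0.0005069   0.01379593] y [-0.00416463  0.00052777  0.00516206]
[0.09273247 0.09374005 0.09388446 0.09474649] [[ 0.7107311  -0.211707    0.07148017]
 [ 0.71319959 -0.21058682  0.07759295]
 [ 0.70954499 -0.21449387  0.0764111 ]
 [ 0.71560636 -0.20943386  0.08385877]]
   [-0.1362 -0.0852  0.3233] turn -0.0437
->  [ 6.446000e-01 -1.467000e-01  1.200000e-01 -1.623135e+02]
   [-0.      0.      0.5133] turn -0.0
->  [ 6.446000e-01 -1.467000e-01  4.300000e-02 -1.623135e+02]
```

```bash
python3 -m handwheel '-.04 -.03 .10 -.02 -.4; -.09 -.06 .2 -.044 -.1; -.136 -.085 .323 -.044 0; -.136 -.085 .323 -.044 0; -.136 -.085 .323 -.044 0' 60
python3 -m handwheel '0 0 .15 0 0; 0 0 .3 0 0; 0 0 .45 0 0; 0 0 .513 0 0; 0 0 .513 0 0'
python3 -m handwheel '0 0 0 0 1; 0 0 0 0 1; 0 0 0 0 1; 0 0 0 0 1; 0 0 0 0 1'
```

```text
clock: 4.55
ee_pos: [0.6429, -0.1429, 0.1215]
tcp_rot: [0.5, -3.101, 0.0]
ft_force: [0.3, -1.1, 0.7]
width: 0.043
gripper_force: 0.0
clock: 5.05
ee_pos: [0.6427, -0.1427, 0.0443]
tcp_rot: [0.5, -3.1, -0.0]
ft_force: [0.2, -0.4, 0.3]
width: 0.0428
gripper_force: 0.0
clock: 5.55
ee_pos: [0.6434, -0.1428, 0.0449]
tcp_rot: [-0.5, 3.101, -0.0]
ft_force: [-1.1, -0.3, 0.1]
width: -0.0
gripper_force: 0.0
```

```bash
python3 - <<'E'
from h import *
for i in range(4):
    im,d=get_image("wrist"); s=read_state(); print(np.round(s["ee_pos"],4), s["width"], np.round(s["ft_force"],1), s["clock"], np.round(-np.array(camera_info("wrist")["R"]).T@camera_info("wrist")["t"],4))
P=cloud("wrist",d)
cv2.imwrite("pics/w3.png",im[:,:,::-1])
E
```

```text
[ 0.6434 -0.1428  0.0447] 3.5089068251066876e-05 [-0.3 -0.5 -0.1] 5.6 [ 0.5784 -0.1647  0.2029]
[ 0.6433 -0.1428  0.0446] -0.00033348233232354 [ 0.5  0.  -0.4] 5.65 [ 0.5784 -0.1647  0.2028]
[ 0.6433 -0.1428  0.0446] -1.6329683996011479e-06 [-0.3  0.1 -0.2] 5.7 [ 0.5784 -0.1647  0.2027]
[ 0.6433 -0.1428  0.0445] 0.00012119527697756505 [-0.4  0.4  0.1] 5.75 [ 0.5784 -0.1647  0.2027]
```

View pics/w3.png

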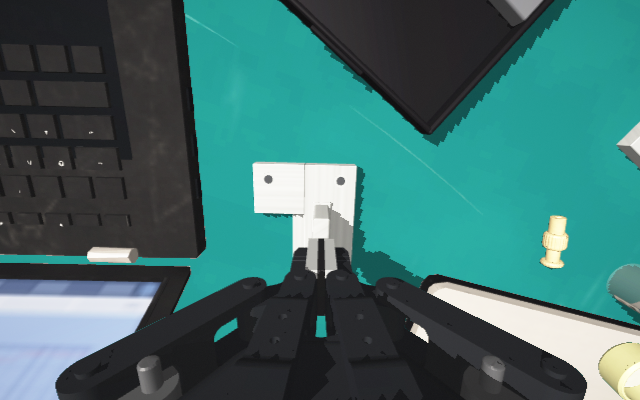

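The fingers shut at about (320,255), just below the L's lug at (320,220), so the lug was missed along the tool's x. I'll measure the offset.

```bash
python3 - <<'E'
from h import *
im,d=get_image("wrist"); P=cloud("wrist",d); np.savez("w3.npz",im=im,d=d,P=P)
t,R=tool(); print(t)
for r,c in ((170,280),(190,340),(207,322),(215,322),(225,322),(235,322),(245,322),(255,322),(265,322),(255,305),(255,345)):
    print(r,c,np.round(P[r,c],4),"tool mm",np.round((P[r,c]-t)@R*1e3,1))
print(fit(P,"l",np.array((.640,-.160)),.078,zr=(.0085,.016),yaw0=.31))
E
```

```text
[ 0.64325278 -0.14284307  0.0445008 ]
170 280 [ 0.6157 -0.1811  0.0134] tool mm [ 38.2 -27.6  31.1]
190 340 [ 0.616  -0.1384  0.0133] tool mm [24.5 12.7 31.2]
207 322 [ 0.6291 -0.1471  0.0214] tool mm [14.8  0.5 23.1]
215 322 [ 0.629  -0.1472  0.0387] tool mm [14.9  0.4  5.8]
225 322 [ 0.633  -0.1459  0.045 ] tool mm [10.7  0.4 -0.5]
235 322 [ 0.6391 -0.1438  0.0444] tool mm [4.2 0.4 0.1]
245 322 [ 0.6333 -0.1459  0.0728] tool mm [ 10.4   0.2 -28.2]
255 322 [ 0.6336 -0.1458  0.0832] tool mm [ 10.1   0.2 -38.7]
265 322 [ 0.6332 -0.146   0.0937] tool mm [ 10.6   0.2 -49.2]
255 305 [ 0.639  -0.1526  0.0771] tool mm [  7.1  -8.  -32.6]
255 345 [ 0.6335 -0.134   0.0758] tool mm [  6.5  11.5 -31.3]
(array([ 0.6337719 , -0.14545256,  0.57073494]), np.float64(12.840729367441854), 3053)
```

The depth puts the shut fingertips about 23 mm behind the reported TCP, not ahead of it. They closed in the air above the lug, with width 0 and no force. I'll open, go down in guarded steps and look.

```bash
python3 -m handwheel '0 0 0 0 0; 0 0 0 0 0; 0 0 0 0 0; 0 0 .06 0 0; 0 0 .12 0 0'
python3 - <<'E'
from h import *
im,d=get_image("wrist"); P=cloud("wrist",d); np.savez("w4.npz",im=im,d=d,P=P)
t,R=tool(); print(t, read_state()["ft_force"],read_state()["width"])
p=((P.reshape(-1,3)-t)@R*1e3)[(d>0).ravel()]
q=p[(abs(p[:,1])<45)&(p[:,0]>0)&(p[:,0]<14)&(p[:,2]<-8)]
for lo in range(-45,45,5):
    s=q[(q[:,1]>lo)&(q[:,1]<=lo+5)]; print(lo,len(s),np.round(np.percentile(s[:,2],[5,50,99]),1) if len(s) else "")
E
```

```text
clock: 6.3
ee_pos: [0.6433, -0.1427, 0.0259]
tcp_rot: [-0.5, 3.101, 0.0]
ft_force: [0.3, 0.2, -0.0]
width: 0.0423
gripper_force: 0.0
[ 0.64187211 -0.14242549  0.02357681] [-6.89576559e-01  1.09285210e-04 -1.55073314e+00] 0.042488722383911104
-45 915 [-79.  -72.7 -60.4]
-40 482 [-72.3 -70.3 -33.8]
-35 589 [-108.4  -63.4  -25.3]
-30 1152 [-109.4  -72.1  -24.3]
-25 951 [-108.4  -53.5  -20.2]
-20 0 
-15 425 [-102.3  -94.7  -88.1]
-10 1304 [-109.1 -101.3  -18. ]
-5 1512 [-109.4 -100.8  -17.8]
0 1512 [-109.4 -100.7  -17.4]
5 1191 [-109.1 -100.7  -88.6]
10 264 [-99.7 -93.5 -88. ]
15 8 [-88.9 -72.9 -70.9]
20 1215 [-108.5  -54.6  -20.4]
25 1047 [-109.5  -71.8  -24.7]
30 510 [-106.7  -62.3  -25.6]
35 505 [-72.8 -70.7 -59.1]
40 1094 [-82.6 -73.4 -61.3]
```

```bash
python3 -m handwheel '0 0 .04 0 0; 0 0 .08 0 0; 0 0 .1 0 0; 0 0 .1 0 0; 0 0 .1 0 0'
python3 - <<'E'
from h import *
im,d=get_image("wrist"); P=cloud("wrist",d); np.savez("w5.npz",im=im,d=d,P=P); cv2.imwrite("pics/w5.png",im[:,:,::-1])
t,R=tool(); print(t, read_state()["ft_force"],read_state()["width"], np.round(-np.array(camera_info("wrist")["R"]).T@camera_info("wrist")["t"],4))
p=((P.reshape(-1,3)-t)@R*1e3)[(d>0).ravel()]
q=p[(abs(p[:,1])>20)&(abs(p[:,1])<27)&(p[:,0]>0)&(p[:,0]<14)]; print("tips",np.percentile(q[:,2],[50,90,95,98,99.5]))
W=P[(d>0)]; print("bench",np.median(W[(W[:,2]<.006)&(W[:,2]>-.01)][:,2]))
for r,c in ((170,280),(190,340)): print(P[r,c])
E
```

```text
clock: 6.85
ee_pos: [0.6434, -0.1429, 0.0117]
tcp_rot: [-0.5, 3.101, -0.0]
ft_force: [0.2, 0.1, 0.4]
width: 0.0423
gripper_force: 0.0
[ 0.64354085 -0.14285956  0.01184606] [-0.52857302 -0.38979084 -0.22757073] 0.04259401348434707 [ 0.5786 -0.1648  0.17  ]
tips [-54.60907179  -1.73860759  -0.13221507   8.83627958   9.40374354]
bench 0.003083281445051136
[ 0.61107584 -0.17897374  0.00554762]
[ 0.60955921 -0.14318193  0.01447378]
```

View pics/w5.png

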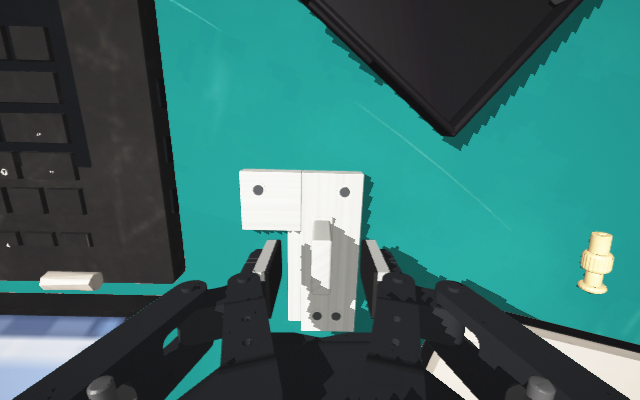

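The picture shows the lug at (320,255) centred between the pads at (268,260) and (377,260), with the tips just below the lug's top. I'll go down another 15 mm and grip.

```bash
python3 -m handwheel '0 0 .04 0 0; 0 0 .08 0 0; 0 0 .1 0 0; 0 0 .1 0 0; 0 0 .1 0 0'
python3 -m handwheel '0 0 0 0 .4; 0 0 0 0 1; 0 0 0 0 1; 0 0 0 0 1; 0 0 0 0 1' 60
python3 - <<'E'
from h import *
im,d=get_image("wrist"); P=cloud("wrist",d); np.savez("w6.npz",im=im,d=d,P=P); cv2.imwrite("pics/w6.png",im[:,:,::-1])
E
```

```text
clock: 7.4
ee_pos: [0.6432, -0.1428, -0.0036]
tcp_rot: [0.5, -3.101, 0.0]
ft_force: [0.3, 0.3, -0.3]
width: 0.0426
gripper_force: 0.0
clock: 7.9
ee_pos: [0.6441, -0.1428, -0.0024]
tcp_rot: [-0.5, 3.1, -0.001]
ft_force: [0.4, 1.2, 6.1]
width: 0.0091
gripper_force: 62.2
```

Gripped: width 9 mm, 62 N. I'll lift, then locate the tray by its non-teal outline and measure the held plate in the tool frame.

```bash
python3 -m handwheel '0 0 -.2 0 1; 0 0 -.4 0 1; 0 0 -.6 0 1; 0 0 -.8 0 1; 0 0 -1 0 1'
cat >> h.py <<'E'
RECT["t"]=[(-77,77,-59.5,59.5)]
def grey(im,P):
    hsv=cv2.cvtColor(im,cv2.COLOR_RGB2HSV); return P[(hsv[:,:,1]<90)|(hsv[:,:,2]<55)]
def tray(im,P,c0,yaw0=1.22,rad=.11):
    Q=grey(im,P); w,c,n=fit(Q,"t",np.array(c0),rad,(-.004,.03),yaw0)
    q=P.reshape(-1,3); a=(q[:,:2]-w[:2])@rot(w[2])*1e3
    b=a[(q[:,2]>.012)&(q[:,2]<.024)&(a[:,0]>28)&(a[:,0]<69)&(a[:,1]>12)&(a[:,1]<51)]
    print("tray",np.round(w,4),round(float(np.degrees(w[2])),2),"cost",round(float(c),2),n,"block pts",len(b),"min corner",np.round(np.percentile(b,2,axis=0),1) if len(b) else "","should be 38,20.5")
    return w
def held(P,k,tcp,R,dz,lo=.006,hi=.02,yaw0=np.pi):
    "fit of the held plate in tool axes: plate underside at tool depth dz; returns x,y (tool), yaw of plate seen from above in (tool x, -tool y)"
    q=(P.reshape(-1,3)-tcp)@R; q=np.c_[q[:,0],-q[:,1],dz-q[:,2]]
    return fit(q,k,np.zeros(2),.085,(lo,hi),yaw0)
E
python3 - <<'E'
from h import *
z=np.load("w2.npz"); w=tray(z["im"],z["P"],(.488,-.147))
im,d=get_image("wrist"); P=cloud("wrist",d); np.savez("w7.npz",im=im,d=d,P=P); cv2.imwrite("pics/w7.png",im[:,:,::-1])
t,R=tool(); s=read_state(); print(t,s["width"],s["gripper_force"],s["ft_force"])
q=(P[d>0]-t)@R*1e3; q=q[(q[:,0]>15)&(q[:,0]<45)&(abs(q[:,1])<45)]; print(np.histogram(q[:,2],bins=np.arange(-25,25,2.5)))
print(held(P,"l",t,R,.0025))
w=tray(im,P,w[:2]); u=np.array([np.cos(w[2]),np.sin(w[2])])
h=w[:2]+.09*u; plan((h[0],h[1],.18,np.degrees(w[2])-180,2))
E
```

```text
clock: 8.45
ee_pos: [0.6425, -0.1427, 0.1466]
tcp_rot: [0.499, -3.1, -0.001]
ft_force: [0.4, 0.5, -2.1]
width: 0.0094
gripper_force: 60.7
tray [ 0.4888 -0.1472  1.2114] 69.41 cost 3.67 13856 block pts 1012 min corner [35.3 26.1] should be 38,20.5
[ 0.64513604 -0.14376382  0.15305386] 0.009039378580566304 61.0997965070419 [ 1.83289309 -1.18241022  4.24764559]
(array([  29,   23,   36, 3406, 3243,  112,   99,   93,   72,    1,    0,
          0,    0,    0,    0,    0,    0,    0,    0]), array([-25. , -22.5, -20. , -17.5, -15. , -12.5, -10. ,  -7.5,  -5. ,
        -2.5,   0. ,   2.5,   5. ,   7.5,  10. ,  12.5,  15. ,  17.5,
        20. ,  22.5]))
(array([3.13071241e-03, 2.87665933e-03, 3.11402345e+00]), np.float64(12.571320479839535), 2840)
tray [ 0.4943 -0.1423  1.2199] 69.89 cost 9.39 11685 block pts 1569 min corner [30.2 16.7] should be 38,20.5
   [ 0.289   0.3978 -0.0898] turn -0.1432
   [ 0.0872  0.4839 -0.0898] turn -0.1432
->  [ 5.253000e-01 -5.780000e-02  1.800000e-01 -1.101057e+02]
```

The arm was still settling between the picture and the pose reading. I'll read the pose before each picture and add settling rows. Moving to view the tray with the plate held.

```bash
cat >> h.py <<'E'
def grab(f,view=False):
    t,R=tool(); c=camera_info("wrist"); im,d=get_image("wrist"); t2,_=tool()
    K,Rc,tc=map(np.array,(c["K"],c["R"],c["t"])); v,u=np.mgrid[0:400,0:640]
    P=(np.stack([(u-K[0,2])/K[0,0]*d,(v-K[1,2])/K[1,1]*d,d],-1)-tc)@Rc; P[d<=0]=9
    np.savez(f+".npz",im=im,d=d,P=P,t=t,R=R)
    if view: cv2.imwrite(f"pics/{f}.png",im[:,:,::-1])
    s=read_state(); print("tcp",np.round(t,4),"moved",np.round((t2-t)*1e3,1),"psi",round(float(np.degrees(np.arctan2(R[1,0],R[0,0]))),2),"w",round(float(s["width"]),4),"F",round(float(s["gripper_force"])),"ft",np.round(s["ft_force"],1),"t",s["clock"])
    return im,P,t,R
E
python3 -m handwheel '.06 .08 -.02 -.03 1; .12 .16 -.04 -.06 1; .18 .24 -.06 -.09 1; .24 .32 -.08 -.12 1; .289 .398 -.09 -.143 1'
python3 -m handwheel '.02 .12 -.02 -.04 1; .04 .24 -.04 -.08 1; .06 .36 -.06 -.12 1; .087 .484 -.09 -.143 1; .087 .484 -.09 -.143 1'
python3 -m handwheel '0 0 0 0 1; 0 0 0 0 1; 0 0 0 0 1; 0 0 0 0 1; 0 0 0 0 1'
python3 - <<'E'
from h import *
im,P,t,R=grab("w8",True)
q=(P-t)@R*1e3; q=q.reshape(-1,3); q=q[(q[:,0]>15)&(q[:,0]<45)&(abs(q[:,1])<45)]; print(np.histogram(q[:,2],bins=np.arange(-25,10,2.5)))
print(held(P,"l",t,R,.0025))
tray(im,P,(.489,-.147))
E
```

```text
clock: 9.0
ee_pos: [0.5822, -0.0995, 0.1592]
tcp_rot: [1.183, -2.909, -0.001]
ft_force: [1.0, -0.2, -1.4]
width: 0.009
gripper_force: 60.9
clock: 9.5
ee_pos: [0.5219, -0.0558, 0.1736]
tcp_rot: [1.801, -2.574, -0.001]
ft_force: [1.1, 0.4, -1.0]
width: 0.0091
gripper_force: 60.9
clock: 10.0
ee_pos: [0.5236, -0.0569, 0.1732]
tcp_rot: [1.797, -2.577, -0.0]
ft_force: [0.6, 0.1, -2.0]
width: 0.0089
gripper_force: 60.9
tcp [ 0.5236 -0.0569  0.1732] moved [-0.   0.1  0.1] psi -110.23 w 0.009 F 61 ft [ 0.4 -0.3 -1.5] t 10.05
(array([  34,   34,   37, 3507, 3232,  112,   92,   98,   72,    0,    0,
          0,    0]), array([-25. , -22.5, -20. , -17.5, -15. , -12.5, -10. ,  -7.5,  -5. ,
        -2.5,   0. ,   2.5,   5. ,   7.5]))
(array([0.00387102, 0.00324523, 3.12979294]), np.float64(12.695141066592441), 2846)
tray [ 0.4802 -0.1462  1.2014] 68.83 cost 0.17 15463 block pts 838 min corner [38.6 20.1] should be 38,20.5
```

View pics/w8.png

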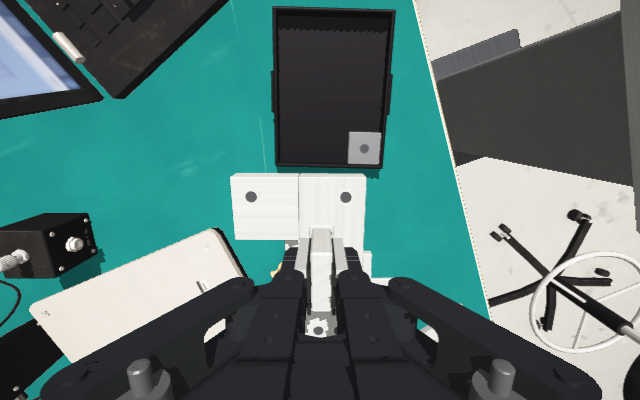

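The picture shows the tray (273–395, 8–168) with its block at (364,147), and the held L's foot and corner at (298,205). The tray fit matches the block. I'll fit the held L on its visible part only and plan the placing.

```bash
cat >> h.py <<'E'
def held2(P,k,tcp,R,dz,yaw0=np.pi,xmin=.013,lo=.007,hi=.0165):
    q=(P.reshape(-1,3)-tcp)@R; q=np.c_[q[:,0],-q[:,1],dz-q[:,2]]
    p=q[(q[:,2]>lo)&(q[:,2]<hi)&(q[:,0]>xmin)&(np.hypot(q[:,0],q[:,1])<.095)]
    print("  top z",np.round(np.median(p[:,2])*1e3,1),"n",len(p))
    p=np.unique(np.round(p[:,:2]/.0005),axis=0)*.0005; T=cKDTree(p); m=samples(k,1.)
    def res(w):
        Rr=rot(w[2]); o=np.minimum(outside((p-w[:2])@Rr,k),.01)/np.sqrt(len(p))
        g=m@Rr.T+w[:2]; d=np.minimum(T.query(g)[0],.01)*np.clip((g[:,0]-xmin)/.001,0,1)/np.sqrt(len(m)/3)
        return np.r_[o,d]*1e3
    best=None
    for dx in (-.004,0,.004):
        r=least_squares(res,[dx,0,yaw0],x_scale=[.001,.001,.02],diff_step=[1e-2,1e-2,1e-3])
        if best is None or r.cost<best.cost: best=r
    from scipy.optimize import minimize
    r=minimize(lambda w:(res(w)**2).sum(),best.x,method="Nelder-Mead",options=dict(initial_simplex=best.x+np.vstack([np.zeros(3),np.diag([.002,.002,.02])]),xatol=1e-5,fatol=1e-5))
    return r.x,r.fun
def place(w,hx,target,ayaw):
    "tray pose w, held (x,y,yaw in tool) hx, target plate origin mm in tray and yaw there (rad) -> TCP x,y,psi deg"
    psi=w[2]+ayaw-hx[2]; o=w[:2]+rot(w[2])@(np.array(target)/1e3)
    xy=o-rot(psi)@hx[:2]; return xy[0],xy[1],float(np.degrees(wrap(psi)))
E
python3 - <<'E'
from h import *
z=np.load("w8.npz"); im,P,t,R=(z[k] for k in ("im","P","t","R"))
h,c=held2(P,"l",t,R,-.0025); print("held mm",h[:2]*1e3,np.degrees(h[2]),c)
w=tray(im,P,(.489,-.147)); np.save("tray.npy",w)
T=place(w,h,(-29.5,31),0); print(np.round(T,4))
plan((T[0],T[1],.06,T[2],1),(T[0],T[1],.06,T[2],1))
E
```

```text
top z 12.5 n 7502
held mm [0.89645333 0.4843858 ] 179.99730651475926 0.07290008201439879
tray [ 0.4802 -0.1462  1.2014] 68.83 cost 0.17 15463 block pts 838 min corner [38.6 20.1] should be 38,20.5
[   0.4405   -0.1615 -111.165 ]
   [0.8466 0.2784 0.7556] turn 0.0052
->  [ 4.40500e-01 -1.61500e-01  6.00000e-02 -1.11165e+02]
   [-0.  0. -0.] turn -0.0
->  [ 4.40500e-01 -1.61500e-01  6.00000e-02 -1.11165e+02]
```

```bash
python3 -m handwheel '.2 .06 .1 .005 1; .4 .12 .2 .005 1; .6 .19 .3 .005 1; .843 .275 .4 .005 1; .843 .275 .4 .005 1'
python3 -m handwheel '0 0 .15 0 1; 0 0 .3 0 1; 0 0 .4547 0 1; 0 0 .4547 0 1; 0 0 .4547 0 1'
python3 - <<'E'
from h import *
im,P,t,R=grab("w9",True); w=np.load("tray.npy")
h,c=held2(P,"l",t,R,-.0025); print("held mm",h[:2]*1e3,np.degrees(h[2]),c)
o=t[:2]+rot(np.arctan2(R[1,0],R[0,0]))@h[:2]; print("plate origin in tray mm", (o-w[:2])@rot(w[2])*1e3)
# rim seen now, in tray frame
a=np.c_[(P.reshape(-1,3)[:,:2]-w[:2])@rot(w[2])*1e3,P.reshape(-1,3)[:,2]*1e3]
r=a[(a[:,2]>14)&(a[:,2]<24)&(abs(a[:,0])<85)&(abs(a[:,1])<68)]
for nm,ax,s in (("x-",0,-1),("y+",1,1),("y-",1,-1)):
    c=r[(r[:,ax]*s>(68 if ax==0 else 50))&((abs(r[:,1])<50) if ax==0 else (r[:,0]<30))]; print(nm,len(c),np.percentile(c[:,ax],[2,50,98]) if len(c) else "")
E
```

```text
clock: 10.55
ee_pos: [0.4368, -0.1629, 0.1115]
tcp_rot: [1.77, -2.59, -0.006]
ft_force: [0.9, -0.2, -2.0]
width: 0.0092
gripper_force: 60.7
clock: 11.05
ee_pos: [0.4416, -0.1613, 0.0459]
tcp_rot: [1.778, -2.59, 0.001]
ft_force: [0.1, 0.7, -1.0]
width: 0.0092
gripper_force: 60.7
tcp [ 0.4416 -0.1613  0.0459] moved [0.7 0.  0.6] psi -111.07 w 0.009 F 61 ft [ 0.5  0.3 -1.6] t 11.1
  top z 12.6 n 7501
held mm [0.97121825 0.6358279 ] 179.9312967237978 0.0821122246317845
plate origin in tray mm [-28.90893058  29.9286363 ]
x- 1025 [-77.35278068 -75.53093722 -73.02117096]
y+ 292 [50.33508402 58.63361294 61.80953885]
y- 1253 [-61.23667695 -56.34871389 -52.76095076]
```

View pics/w9.png

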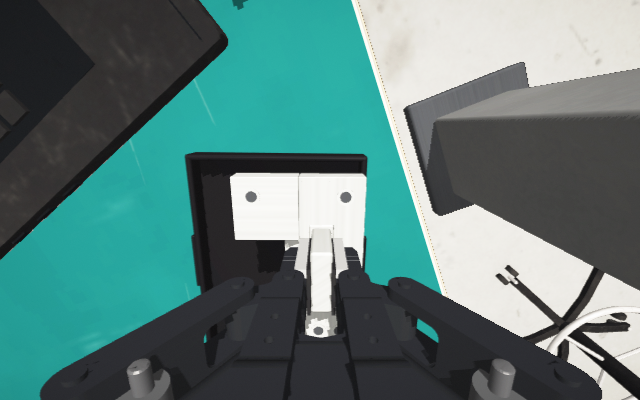

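The held L sits over the tray, about 1.5–2.5 mm inside the walls, at (300,205) with the rims at rows 155–165 and columns 188–365. I'll lower it to 2–3 mm above the floor.

```bash
python3 -m handwheel '0 0 .07 0 1; 0 0 .14 0 1; 0 0 .21 0 1; 0 0 .28 0 1; 0 0 .28 0 1'
python3 - <<'E'
from h import *
im,P,t,R=grab("w10"); w=np.load("tray.npy")
h,c=held2(P,"l",t,R,-.0025); 
o=t[:2]+rot(np.arctan2(R[1,0],R[0,0]))@h[:2]; print("held",h,c,"plate in tray mm", (o-w[:2])@rot(w[2])*1e3)
np.save("tmp.npy",o)
a=np.c_[(P.reshape(-1,3)[:,:2]-w[:2])@rot(w[2])*1e3,P.reshape(-1,3)[:,2]*1e3]
r=a[(a[:,2]>15)&(a[:,2]<25)&(abs(a[:,0])<85)&(abs(a[:,1])<68)]
for nm,m in (("x-",(abs(r[:,1])<45)&(r[:,0]<-72.2)),("y+",(r[:,1]>53)&(r[:,0]<-20)),("y-",(r[:,1]<-53)&(r[:,0]<-20))):
    c=r[m]; print(nm,len(c),np.percentile(c,[3,50,97],axis=0)[:,[0,1]].round(1).tolist() if len(c) else "")
E
```

```text
clock: 11.6
ee_pos: [0.4406, -0.1611, 0.0021]
tcp_rot: [1.776, -2.589, -0.002]
ft_force: [-0.2, 0.1, -2.9]
width: 0.0092
gripper_force: 81.4
tcp [ 0.4406 -0.1611  0.0021] moved [ 0.1 -0.   0.5] psi -111.09 w 0.0093 F 81 ft [ 0.7 -0.7 -1.6] t 11.65
  top z 12.9 n 10746
held [ 7.04830341e-03 -1.65191349e-03  3.14688137e+00] 8.747295423764278 plate in tray mm [-35.19799099  33.23999054]
x- 1502 [[-77.3, -42.6], [-75.5, -0.3], [-73.3, 42.5]]
y+ 1035 [[-75.9, 53.1], [-51.5, 57.1], [-22.0, 59.7]]
y- 1087 [[-76.4, -58.6], [-51.1, -55.8], [-21.9, -54.2]]
```

```bash
python3 -m handwheel '.0035 .008 .002 0 1; .0035 .008 .004 0 1; .0035 .008 .005 0 1; .0035 .008 .005 0 .2; .0035 .008 .005 0 .2'
python3 -m handwheel '0 0 0 0 .2; 0 0 -.1 0 .2; 0 0 -.3 0 0; 0 0 -.6 0 0; 0 0 -.9 0 0'
python3 -m handwheel '0 0 0 0 0; 0 0 0 0 0; 0 0 0 0 0; 0 0 0 0 0; 0 0 0 0 0'
python3 - <<'E'
from h import *
im,P,t,R=grab("w11"); w=np.load("tray.npy")
w=tray(im,P,w[:2]); 
q,c,n=fit(P,"l",w[:2]+rot(w[2])@np.array([-.03,.02]),.082,(.0125,.05),w[2]); print("l",q,c,n,"in tray",(q[:2]-w[:2])@rot(w[2])*1e3,np.degrees(q[2]-w[2]))
a=np.c_[(P.reshape(-1,3)[:,:2]-w[:2])@rot(w[2])*1e3,P.reshape(-1,3)[:,2]*1e3]
b=a[(a[:,0]>-65)&(a[:,0]<-45)&(a[:,1]>-10)&(a[:,1]<45)]; print("L top z",np.percentile(b[:,2],[10,50,90]))
b=a[(a[:,0]>-20)&(a[:,0]<20)&(a[:,1]<0)&(a[:,1]>-40)]; print("floor z",np.percentile(b[:,2],[10,50,90]))
P1=np.load("w1.npz")
plan((.50,.12,.17,-80,3))
E
```

```text
clock: 12.15
ee_pos: [0.4403, -0.1612, 0.003]
tcp_rot: [-1.777, 2.59, -0.001]
ft_force: [-0.0, 0.6, -0.5]
width: 0.0341
gripper_force: 0.0
clock: 12.65
ee_pos: [0.4392, -0.1612, 0.139]
tcp_rot: [1.777, -2.59, -0.001]
ft_force: [1.7, -1.4, 0.1]
width: 0.0428
gripper_force: 0.0
clock: 13.15
ee_pos: [0.4392, -0.1611, 0.1366]
tcp_rot: [1.776, -2.589, -0.002]
ft_force: [0.2, -0.5, -0.1]
width: 0.0429
gripper_force: 0.0
tcp [ 0.4392 -0.1611  0.1366] moved [ 0.1 -0.   0.1] psi -111.1 w 0.0428 F 0 ft [ 0.3  0.1 -0.7] t 13.2
tray [ 0.4772 -0.1507  1.1456] 65.64 cost 3.46 12168 block pts 866 min corner [28.6 22.3] should be 38,20.5
l [ 0.43751117 -0.16084816  1.18494538] 4.559431910234452 5289 in tray [-25.58317764  32.00945116] 2.2517360505791593
L top z [ 16.00070639  17.99276227 252.66646287]
floor z [  4.16415395 210.3773803  227.60686111]
   [-0.6313  0.0992 -0.0738] turn -0.0576
   [-0.6389 -0.0161 -0.0738] turn -0.0576
   [-0.6256 -0.1307 -0.0738] turn -0.0576
->  [  0.5    0.12   0.17 -80.  ]
```

```bash
python3 -m handwheel '-.28 .01 -.05 0 0; -.56 .02 -.15 0 0; -.82 .03 -.25 0 0; -.82 .03 -.25 0 0; -.82 .03 -.25 0 0'
python3 - <<'E'
from h import *
im,P,t,R=grab("w12")
w=tray(im,P,(.4802,-.1462),1.20)
o=w[:2]+rot(w[2])@np.array([-.03,.02])
q,c,n=fit(P,"l",o,.078,(.0125,.05),w[2]); print("l",q,c,n,"in tray",(q[:2]-w[:2])@rot(w[2])*1e3,np.degrees(q[2]-w[2]))
g=grey(im,P); 
a=np.c_[(P.reshape(-1,3)[:,:2]-w[:2])@rot(w[2])*1e3,P.reshape(-1,3)[:,2]*1e3]; V=im.reshape(-1,3).min(1)
m=(V>120)&(abs(a[:,0])<80)&(abs(a[:,1])<62)&(a[:,0]<37)&(a[:,2]<21)
c=a[m]; print("white L pts: x",np.percentile(c[:,0],[1,99]),"y",np.percentile(c[:,1],[1,99]),"z",np.percentile(c[:,2],[5,50,95]),"want x -71.5 33.5 y -16 54")
f=c[(c[:,0]<-42)]; print("foot y",np.percentile(f[:,1],[1,99]))
f=c[(c[:,0]>0)]; print("limb y",np.percentile(f[:,1],[1,50,99]))
plan((.445,.206,.15,-70.6,2))
E
```

```text
clock: 13.7
ee_pos: [0.4799, -0.044, 0.1747]
tcp_rot: [1.779, -2.589, -0.001]
ft_force: [0.5, -0.7, -0.3]
width: 0.0428
gripper_force: 0.0
tcp [ 0.4799 -0.044   0.1747] moved [-0.5 -0.7 -0.3] psi -110.99 w 0.0427 F 0 ft [0.3 0.1 0.3] t 13.75
tray [ 0.4791 -0.1465  1.2027] 68.91 cost 0.53 14834 block pts 996 min corner [28.9 19.5] should be 38,20.5
l [ 0.43784685 -0.16063699  1.19374012] 3.3239865899226153 5493 in tray [-28.07932746  33.43761431] -0.5114229842256545
white L pts: x [-69.83221805  31.98732597] y [-14.82241623  54.34440168] z [ 9.38268104 16.43855991 17.90896001] want x -71.5 33.5 y -16 54
foot y [-15.52149446  53.34692375]
limb y [10.77870247 32.56277088 54.01927961]
   [-0.7388  0.4077  0.0814] turn -0.1124
   [-0.8342  0.127   0.0814] turn -0.1124
->  [  0.445   0.206   0.15  -70.6  ]
```

The L lies flat within about 0.5 mm of its target. Next is the Z.

```bash
python3 -m handwheel '-.15 .08 .02 -.03 0; -.3 .16 .03 -.05 0; -.45 .24 .05 -.08 0; -.6 .32 .07 -.1 0; -.739 .408 .08 -.112 0'
python3 -m handwheel '-.2 .03 .02 -.03 0; -.4 .06 .03 -.06 0; -.6 .09 .05 -.09 0; -.834 .127 .081 -.112 0; -.834 .127 .081 -.112 0'
python3 -m handwheel '0 0 0 0 0; 0 0 0 0 0; 0 0 0 0 0; 0 0 0 0 0; 0 0 0 0 0'
python3 - <<'E'
from h import *
im,P,t,R=grab("w13")
w,c,n=fit(P,"z",np.array((.445,.206)),.075,yaw0=5.05); print(np.round(w,4),np.degrees(w[2])-360,c,n)
for f in (0,np.pi): print("ledge",ledge(P,w+[0,0,f],(2,20,-61.5,-52.5)))
p=P.reshape(-1,3); q=p[(np.hypot(*(p[:,:2]-w[:2]).T)<.035)&(p[:,2]>.042)&(p[:,2]<.048)][:,:2]
a=(q-w[:2])@rot(w[2])*1e3; print("lug x",np.percentile(a[:,0],[2,50,98]),"y",np.percentile(a[:,1],[2,50,98]))
plan((w[0],w[1],.07,np.degrees(w[2]),1),(w[0],w[1],-.003,np.degrees(w[2]),1))
E
```

```text
clock: 14.25
ee_pos: [0.4619, 0.0802, 0.1621]
tcp_rot: [2.202, -2.238, -0.001]
ft_force: [0.1, -0.3, 0.4]
width: 0.0427
gripper_force: 0.0
clock: 14.75
ee_pos: [0.4449, 0.2074, 0.1494]
tcp_rot: [2.562, -1.814, -0.002]
ft_force: [0.0, 0.1, 0.3]
width: 0.0429
gripper_force: 0.0
clock: 15.25
ee_pos: [0.4458, 0.2055, 0.1511]
tcp_rot: [-2.56, 1.821, -0.0]
ft_force: [-0.4, -0.5, -0.6]
width: 0.0429
gripper_force: 0.0
tcp [0.4458 0.2055 0.1511] moved [-0.   0.1 -0. ] psi -70.84 w 0.0428 F 0 ft [0.1 1.1 0.3] t 15.3
[0.4429 0.2075 5.0719] -69.40219880468993 0.2017400030679187 3819
ledge (0.2528, 1570)
ledge (0.0056, 53)
lug x [-15.23800391  -0.09843306  13.5126238 ] y [-4.55595281  0.17626249  4.63223953]
   [-0.0181  0.0146  0.5402] turn -0.0079
->  [  0.4429   0.2075   0.07   -69.4022]
   [ 0.     -0.      0.4867] turn -0.0
->  [ 4.42900e-01  2.07500e-01 -3.00000e-03 -6.94022e+01]
```

```bash
python3 -m handwheel '-.009 .007 .15 -.004 0; -.018 .0146 .3 -.008 0; -.018 .0146 .45 -.008 0; -.018 .0146 .54 -.008 0; -.018 .0146 .54 -.008 0'
python3 -m handwheel '0 0 .15 0 0; 0 0 .3 0 0; 0 0 .42 0 0; 0 0 .4867 0 0; 0 0 .4867 0 0'
python3 -m handwheel '0 0 0 0 .4; 0 0 0 0 1; 0 0 0 0 1; 0 0 0 0 1; 0 0 0 0 1' 60
python3 -m handwheel '0 0 -.2 0 1; 0 0 -.4 0 1; 0 0 -.6 0 1; 0 0 -.8 0 1; 0 0 -1 0 1'
python3 - <<'E'
from h import *
im,P,t,R=grab("w14")
plan((.385,-.105,.19,-21.1,3))
E
```

```text
clock: 15.8
ee_pos: [0.4415, 0.2069, 0.0681]
tcp_rot: [2.58, -1.785, -0.002]
ft_force: [-0.1, -0.2, -0.0]
width: 0.0428
gripper_force: 0.0
clock: 16.3
ee_pos: [0.4426, 0.2076, -0.0034]
tcp_rot: [2.583, -1.786, -0.0]
ft_force: [-0.4, 0.6, -0.0]
width: 0.0428
gripper_force: 0.0
clock: 16.8
ee_pos: [0.4435, 0.2085, -0.0019]
tcp_rot: [-2.582, 1.785, -0.001]
ft_force: [-1.0, 0.6, 6.0]
width: 0.0092
gripper_force: 59.6
clock: 17.3
ee_pos: [0.4421, 0.2076, 0.1479]
tcp_rot: [2.583, -1.787, -0.001]
ft_force: [0.4, 1.4, -2.7]
width: 0.0088
gripper_force: 58.9
tcp [0.4421 0.2076 0.1479] moved [2.9 1.3 5.5] psi -69.35 w 0.009 F 59 ft [3.4 0.9 4.2] t 17.35
   [ 0.6052  0.3714 -0.0813] turn -0.0892
   [ 0.4788  0.5244 -0.0813] turn -0.0892
   [ 0.315   0.6364 -0.0813] turn -0.0892
->  [  0.385  -0.105   0.19  -21.1  ]
```

```bash
python3 -m handwheel '.12 .075 -.02 -.02 1; .24 .15 -.03 -.04 1; .36 .22 -.05 -.06 1; .48 .3 -.07 -.08 1; .605 .371 -.08 -.089 1'
python3 -m handwheel '.1 .1 -.02 -.02 1; .2 .2 -.03 -.04 1; .29 .31 -.05 -.06 1; .39 .42 -.07 -.08 1; .479 .524 -.08 -.089 1'
python3 -m handwheel '.08 .16 -.02 -.02 1; .16 .32 -.03 -.05 1; .24 .48 -.05 -.07 1; .315 .636 -.08 -.089 1; .315 .636 -.08 -.089 1'
python3 -m handwheel '0 0 0 0 1; 0 0 0 0 1; 0 0 0 0 1; 0 0 0 0 1; 0 0 0 0 1'
python3 - <<'E'
from h import *
im,P,t,R=grab("w15",True)
w=tray(im,P,(.4802,-.1462),1.20)
h,c=held2(P,"z",t,R,-.002); print("held mm",h[:2]*1e3,np.degrees(h[2]),c)
a=np.c_[(P.reshape(-1,3)[:,:2]-w[:2])@rot(w[2])*1e3,P.reshape(-1,3)[:,2]*1e3]; V=im.reshape(-1,3).min(1)
c=a[(V>120)&(abs(a[:,0])<80)&(abs(a[:,1])<62)&(a[:,0]<37)&(a[:,2]<21)]
print("L: x",np.percentile(c[:,0],[1,99]),"y",np.percentile(c[:,1],[1,99]),"foot ymin",np.percentile(c[c[:,0]<-42][:,1],1))
E
```

```text
clock: 17.85
ee_pos: [0.422, 0.1025, 0.1587]
tcp_rot: [2.809, -1.406, -0.001]
ft_force: [0.3, -0.4, -2.1]
width: 0.0088
gripper_force: 59.1
clock: 18.35
ee_pos: [0.4019, -0.0021, 0.1707]
tcp_rot: [-2.977, 1.002, 0.001]
ft_force: [0.3, -0.4, -2.0]
width: 0.0087
gripper_force: 59.1
clock: 18.85
ee_pos: [0.3815, -0.1077, 0.183]
tcp_rot: [3.087, -0.582, -0.0]
ft_force: [-0.2, 0.6, -3.3]
width: 0.0092
gripper_force: 59.2
clock: 19.35
ee_pos: [0.3824, -0.1054, 0.1828]
tcp_rot: [-3.088, 0.579, 0.0]
ft_force: [-0.5, -0.1, -1.6]
width: 0.009
gripper_force: 59.2
tcp [ 0.3824 -0.1054  0.1828] moved [-0.  -0.1  0. ] psi -21.23 w 0.0095 F 59 ft [ 0.5  0.8 -3. ] t 19.4
tray [ 0.481  -0.1452  1.2004] 68.78 cost 0.5 14798 block pts 976 min corner [28.5 21.2] should be 38,20.5
  top z 12.4 n 5428
held mm [ 0.12329049 -0.01533743] 179.9930934289695 0.05494545503326738
L: x [-71.76236437  30.72512037] y [-13.70106135  54.95687807] foot ymin -14.598856364043808
```

View pics/w15.png

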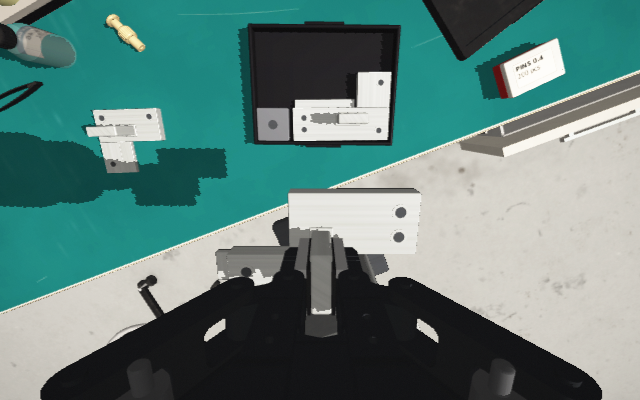

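The picture shows the L seated in the tray at (340,118), with its foot at (373,90), the block at (272,124), and the held Z at (355,220). I'll plan the Z placement over the L's ledge.

```bash
python3 - <<'E'
from h import *
z=np.load("w15.npz"); im,P,t,R=(z[k] for k in ("im","P","t","R"))
w=np.array([.4808,-.1454,np.radians(68.8)]); h=np.array([.00012,0,np.pi])
T=place(w,h,(-17.2,-17.7),np.pi/2); print(T)
start=np.r_[t,-21.23]
plan((T[0],T[1],.10,T[2],1),(T[0],T[1],.045,T[2],1),start=start)
E
```

```text
(np.float64(0.4909703098199567), np.float64(-0.16779332932295), -21.200000000000003)
   [0.8253 0.126  0.5522] turn -0.0002
->  [  0.491   -0.1678   0.1    -21.2   ]
   [ 0.     -0.      0.3667] turn -0.0
->  [  0.491   -0.1678   0.045  -21.2   ]
```

```bash
python3 -m handwheel '.2 .03 .1 0 1; .4 .06 .2 0 1; .6 .09 .35 0 1; .825 .126 .552 0 1; .825 .126 .552 0 1'
python3 -m handwheel '0 0 .12 0 1; 0 0 .25 0 1; 0 0 .367 0 1; 0 0 .367 0 1; 0 0 .367 0 1'
python3 - <<'E'
from h import *
im,P,t,R=grab("w16"); w=np.array([.4808,-.1454,np.radians(68.8)])
h,c=held2(P,"z",t,R,-.002); print("held mm",h[:2]*1e3,np.degrees(h[2]),c)
o=t[:2]+rot(np.arctan2(R[1,0],R[0,0]))@h[:2]; print("plate origin in tray mm", (o-w[:2])@rot(w[2])*1e3)
a=np.c_[(P.reshape(-1,3)[:,:2]-w[:2])@rot(w[2])*1e3,P.reshape(-1,3)[:,2]*1e3]
r=a[(a[:,2]>13)&(a[:,2]<24)&(abs(a[:,0])<85)&(abs(a[:,1])<68)]
for nm,m in (("y-",(abs(r[:,0])<60)&(r[:,1]<-54.5)),("x+",(r[:,0]>70)&(r[:,1]<0)),("x-",(r[:,0]<-70)&(r[:,1]<-20))):
    c=r[m]; print(nm,len(c),np.percentile(c,[2,50,98],axis=0)[:,[0,1]].round(1).tolist() if len(c) else "")
V=im.reshape(-1,3).min(1)
c=a[(V>110)&(a[:,2]<22)&(a[:,2]>12)&(a[:,0]<-38)&(a[:,0]>-75)&(a[:,1]>-30)]; print("L foot seen",len(c),np.percentile(c,[2,50,98],axis=0).round(1).tolist() if len(c) else "")
E
```

```text
clock: 19.9
ee_pos: [0.4904, -0.169, 0.0939]
tcp_rot: [3.086, -0.583, -0.016]
ft_force: [-2.6, 0.4, -3.6]
width: 0.0093
gripper_force: 59.1
clock: 20.4
ee_pos: [0.4911, -0.1683, 0.0458]
tcp_rot: [3.087, -0.579, 0.001]
ft_force: [0.1, -0.6, -1.8]
width: 0.0095
gripper_force: 59.2
tcp [ 0.4911 -0.1683  0.0458] moved [ 0.6 -0.1  0.6] psi -21.25 w 0.009 F 59 ft [ 0.4 -0.  -2.2] t 20.45
  top z 12.4 n 5437
held mm [0.10639072 0.01873402] 180.00021412930604 0.05349037293555228
plate origin in tray mm [-17.58720877 -17.9325136 ]
y- 1460 [[-57.2, -61.5], [0.3, -57.8], [56.7, -55.0]]
x+ 724 [[71.0, -59.1], [72.4, -31.7], [75.3, -1.6]]
x- 182 [[-77.9, -58.5], [-75.0, -53.7], [-70.5, -46.1]]
L foot seen 917 [[-71.3, 3.4, 15.4], [-60.2, 13.1, 16.5], [-46.5, 26.8, 17.8]]
```

```bash
python3 -m handwheel '-.001 -.003 .06 0 1; -.001 -.003 .12 0 1; -.001 -.003 .18 0 1; -.001 -.003 .22 0 1; -.001 -.003 .22 0 1'
python3 -m handwheel '0 0 .015 0 1; 0 0 .03 0 1; 0 0 .04 0 1; 0 0 .05 0 1; 0 0 .05 0 1'
python3 -m handwheel '0 0 .01 0 1; 0 0 .018 0 1; 0 0 .018 0 1; 0 0 .018 0 1; 0 0 .018 0 1'
```

```text
clock: 20.95
ee_pos: [0.4899, -0.1677, 0.0108]
tcp_rot: [3.087, -0.58, -0.004]
ft_force: [-0.5, 0.9, -2.1]
width: 0.009
gripper_force: 59.2
clock: 21.45
ee_pos: [0.4907, -0.1678, 0.0045]
tcp_rot: [-3.088, 0.58, 0.0]
ft_force: [-0.2, -0.6, -2.3]
width: 0.0089
gripper_force: 59.2
clock: 21.95
ee_pos: [0.491, -0.1678, 0.0022]
tcp_rot: [3.088, -0.58, 0.001]
ft_force: [-1.8, 1.1, 1.9]
width: 0.0092
gripper_force: 59.9
```

```bash
python3 -m handwheel '0 0 0 0 .3; 0 0 0 0 .2; 0 0 0 0 .2; 0 0 -.05 0 .2; 0 0 -.15 0 .2'
python3 -m handwheel '0 0 -.2 0 .2; 0 0 -.4 0 0; 0 0 -.6 0 0; 0 0 -.8 0 0; 0 0 -.85 0 0'
python3 - <<'E'
from h import *
plan((.49,-.02,.17,-100,2),(.518,.08,.15,-108,1),start=(.491,-.1678,.152,-21.2))
E
```

```text
clock: 22.45
ee_pos: [0.49, -0.1677, 0.0241]
tcp_rot: [3.087, -0.58, -0.004]
ft_force: [0.3, -0.1, -0.0]
width: 0.0339
gripper_force: 0.0
clock: 22.95
ee_pos: [0.4928, -0.1684, 0.1563]
tcp_rot: [3.087, -0.579, 0.011]
ft_force: [0.5, 0.9, -0.3]
width: 0.0431
gripper_force: 0.0
   [-0.1813 -0.4581 -0.06  ] turn 0.2189
   [-0.4309 -0.2389 -0.06  ] turn 0.2189
->  [ 4.9e-01 -2.0e-02  1.7e-01 -1.0e+02]
   [-0.689  -0.0681  0.1333] turn 0.0444
->  [ 5.18e-01  8.00e-02  1.50e-01 -1.08e+02]
```

```bash
python3 -m handwheel '-.04 -.1 -.01 .045 0; -.08 -.2 -.02 .09 0; -.12 -.3 -.03 .135 0; -.16 -.4 -.05 .18 0; -.181 -.458 -.06 .219 0'
python3 -m handwheel '-.09 -.05 -.01 .045 0; -.18 -.1 -.02 .09 0; -.27 -.15 -.03 .135 0; -.36 -.2 -.05 .18 0; -.431 -.239 -.06 .219 0'
python3 -m handwheel '0 0 0 0 0; 0 0 0 0 0; 0 0 0 0 0; 0 0 0 0 0; 0 0 0 0 0'
python3 - <<'E'
from h import *
im,P,t,R=grab("w17",True)
w=tray(im,P,(.4805,-.1458),1.20)
a=np.c_[(P.reshape(-1,3)[:,:2]-w[:2])@rot(w[2])*1e3,P.reshape(-1,3)[:,2]*1e3]; V=im.reshape(-1,3).min(1)
A=(V>110)&(a[:,2]<21)&(a[:,2]>11)&(abs(a[:,0])<72)&(abs(a[:,1])<55)
g=lambda m,ax: np.percentile(a[A&m][:,ax],[1,50,99]).round(1) if (A&m).sum()>20 else None
print("Z right-limb end x (want 35)",g((a[:,1]>-15)&(a[:,1]<15)&(a[:,0]<60),0))
print("Z y min left limb (want -52.7)",g((a[:,0]<-5)&(a[:,0]>-60)&(a[:,1]<0),1), "right limb ymin(-17.7)",g((a[:,0]>8)&(a[:,0]<32)&(a[:,1]<15),1))
for nm,x0,x1,y0,y1 in (("L foot",-66,-42,-10,45),("Z left",-65,-10,-48,-22),("Z right",8,30,-13,13),("L limb",-10,28,25,50),("Z ledge",36,42,-13,0)):
    b=a[(a[:,0]>x0)&(a[:,0]<x1)&(a[:,1]>y0)&(a[:,1]<y1)][:,2]; print(nm,"z",np.percentile(b,[10,50,75]).round(1),len(b))
plan((.518,.08,.15,-108,1))
E
```

```text
clock: 23.45
ee_pos: [0.4902, -0.093, 0.161]
tcp_rot: [-2.707, 1.594, 0.0]
ft_force: [-0.0, -0.6, -0.1]
width: 0.0426
gripper_force: 0.0
clock: 23.95
ee_pos: [0.4899, -0.0192, 0.17]
tcp_rot: [2.011, -2.414, -0.0]
ft_force: [-0.5, 0.1, 0.1]
width: 0.043
gripper_force: 0.0
clock: 24.45
ee_pos: [0.49, -0.0204, 0.1698]
tcp_rot: [2.017, -2.409, -0.0]
ft_force: [-0.5, 0.2, 0.7]
width: 0.0429
gripper_force: 0.0
tcp [ 0.49   -0.0204  0.1698] moved [0.  0.1 0. ] psi -100.12 w 0.0429 F 0 ft [ 0.6 -0.3  0.6] t 24.5
tray [ 0.4815 -0.1374  1.2071] 69.16 cost 3.27 13279 block pts 1207 min corner [30.6 17.7] should be 38,20.5
Z right-limb end x (want 35) [-65.9 -18.5  26.7]
Z y min left limb (want -52.7) [-53.9 -29.2  -0.5] right limb ymin(-17.7) [-19.4  -2.6  14.7]
L foot z [15.3 16.6 17.4] 1479
Z left z [15.7 16.8 17.8] 1452
Z right z [10.5 16.6 17.1] 590
L limb z [15.2 16.5 17. ] 980
Z ledge z [3.6 5.  5.6] 72
   [-0.6913 -0.066   0.1319] turn 0.0438
->  [ 5.18e-01  8.00e-02  1.50e-01 -1.08e+02]
```

The L and Z both lie flat, with tops at 16.6 mm above the bench. Now the V.

```bash
python3 -m handwheel '-.17 -.016 .03 .01 0; -.34 -.03 .06 .02 0; -.52 -.05 .1 .03 0; -.691 -.066 .132 .044 0; -.691 -.066 .132 .044 0'
python3 -m handwheel '0 0 0 0 0; 0 0 0 0 0; 0 0 0 0 0; 0 0 0 0 0; 0 0 0 0 0'
python3 - <<'E'
from h import *
im,P,t,R=grab("w18")
w,c,n=fit(P,"v",np.array((.522,.078)),.07,yaw0=4.404); print(np.round(w,4),np.degrees(w[2])-360,c,n)
p=P.reshape(-1,3); q=p[(np.hypot(*(p[:,:2]-w[:2]).T)<.03)&(p[:,2]>.042)&(p[:,2]<.048)][:,:2]
a=(q-w[:2])@rot(w[2])*1e3; print("lug x",np.percentile(a[:,0],[2,50,98]),"y",np.percentile(a[:,1],[2,50,98]))
plan((w[0],w[1],.07,np.degrees(w[2]),1),(w[0],w[1],-.003,np.degrees(w[2]),1))
E
```

```text
clock: 25.0
ee_pos: [0.5182, 0.0823, 0.1489]
tcp_rot: [1.847, -2.54, -0.001]
ft_force: [-0.1, -0.8, -0.2]
width: 0.0426
gripper_force: 0.0
clock: 25.5
ee_pos: [0.5181, 0.0799, 0.1503]
tcp_rot: [-1.845, 2.542, -0.0]
ft_force: [0.3, -0.6, 0.4]
width: 0.0424
gripper_force: 0.0
tcp [0.5181 0.0799 0.1503] moved [-0.   0.1 -0.1] psi -108.07 w 0.0426 F 0 ft [-0.2  0.2  0.3] t 25.55
[0.5211 0.0786 4.395 ] -108.18358598895023 0.220884175336276 2856
lug x [-14.40849678   0.31140428  13.9700303 ] y [-4.97850869 -1.07864921  3.74078395]
   [ 0.0023 -0.0225  0.5348] turn 0.0007
->  [ 5.211000e-01  7.860000e-02  7.000000e-02 -1.081836e+02]
   [-0.      0.      0.4867] turn -0.0
->  [ 5.211000e-01  7.860000e-02 -3.000000e-03 -1.081836e+02]
```

```bash
python3 -m handwheel '.002 -.01 .15 0 0; .002 -.0225 .3 0 0; .002 -.0225 .45 0 0; .002 -.0225 .535 0 0; .002 -.0225 .535 0 0'
python3 -m handwheel '0 0 .15 0 0; 0 0 .3 0 0; 0 0 .42 0 0; 0 0 .4867 0 0; 0 0 .4867 0 0'
python3 -m handwheel '0 0 0 0 .4; 0 0 0 0 1; 0 0 0 0 1; 0 0 0 0 1; 0 0 0 0 1' 60
python3 -m handwheel '0 0 -.2 0 1; 0 0 -.4 0 1; 0 0 -.6 0 1; 0 0 -.8 0 1; 0 0 -1 0 1'
python3 - <<'E'
from h import *
plan((.515,-.057,.18,-111.2,1),start=(.5211,.0786,.148,-108.2))
E
```

```text
clock: 26.05
ee_pos: [0.5197, 0.0783, 0.0679]
tcp_rot: [1.843, -2.539, -0.002]
ft_force: [-0.7, 0.4, 0.3]
width: 0.0426
gripper_force: 0.0
clock: 26.55
ee_pos: [0.5211, 0.0788, -0.0034]
tcp_rot: [1.845, -2.541, 0.0]
ft_force: [-0.2, 1.3, -0.2]
width: 0.0426
gripper_force: 0.0
clock: 27.05
ee_pos: [0.5222, 0.0793, -0.002]
tcp_rot: [-1.845, 2.54, -0.001]
ft_force: [-0.8, 0.9, 5.9]
width: 0.009
gripper_force: 59.4
clock: 27.55
ee_pos: [0.5206, 0.0788, 0.1478]
tcp_rot: [1.845, -2.542, -0.001]
ft_force: [-0.2, -0.1, -0.6]
width: 0.0089
gripper_force: 58.6
   [ 0.8715 -0.2437 -0.2133] turn 0.0167
->  [ 5.150e-01 -5.700e-02  1.800e-01 -1.112e+02]
```

```bash
python3 -m handwheel '.2 -.06 -.05 .005 1; .4 -.12 -.1 .01 1; .6 -.18 -.15 .015 1; .872 -.244 -.213 .0167 1; .872 -.244 -.213 .0167 1'
python3 -m handwheel '0 0 0 0 1; 0 0 0 0 1; 0 0 0 0 1; 0 0 0 0 1; 0 0 0 0 1'
python3 - <<'E'
from h import *
im,P,t,R=grab("w19")
w=tray(im,P,(.4805,-.1458),1.20)
h,c=held2(P,"v",t,R,-.002,yaw0=0); print("held mm",h[:2]*1e3,np.degrees(h[2]),c)
np.savez("v.npz",w=w,h=h)
for W in (w,np.array([.4802,-.1458,np.radians(68.8)])):
    a=np.c_[(P.reshape(-1,3)[:,:2]-W[:2])@rot(W[2])*1e3,P.reshape(-1,3)[:,2]*1e3]; V=im.reshape(-1,3).min(1)
    A=(V>110)&(a[:,2]<21)&(a[:,2]>12.5)&(abs(a[:,0])<72)&(abs(a[:,1])<55)
    g=lambda m,ax: np.percentile(a[A&m][:,ax],[1,50,99]).round(1) if (A&m).sum()>20 else None
    print("Z right end x(35.3)",g((a[:,1]>-15)&(a[:,1]<12)&(a[:,0]<60),0),"Z left limb ymin(-52.7)",g((a[:,0]<-5)&(a[:,0]>-60)&(a[:,1]<0),1), "xmax(.3)",g((a[:,1]<-22)&(a[:,1]>-50)&(a[:,0]<20),0), "right limb ymin(-17.7)",g((a[:,0]>8)&(a[:,0]<32)&(a[:,1]<15),1))
    b=a[(V>70)&(a[:,2]>10)&(a[:,2]<20)&(a[:,0]>37)&(a[:,0]<71)&(a[:,1]>15)]; print("block",np.percentile(b,[2,50,98],axis=0).round(1).tolist())
    T=place(W,h,(43.5,-31.25),np.pi); print(np.round(T,4)); plan((T[0],T[1],.10,T[2],1),(T[0],T[1],.045,T[2],1))
E
```

```text
clock: 28.05
ee_pos: [0.5152, -0.0604, 0.18]
tcp_rot: [-1.773, 2.593, -0.002]
ft_force: [0.5, 0.2, -0.4]
width: 0.009
gripper_force: 58.8
clock: 28.55
ee_pos: [0.5154, -0.0561, 0.1786]
tcp_rot: [1.78, -2.589, -0.0]
ft_force: [-0.5, 0.6, -1.6]
width: 0.0092
gripper_force: 58.8
tcp [ 0.5154 -0.0561  0.1786] moved [ 0.  -0.1  0.1] psi -110.98 w 0.0089 F 59 ft [-0.1 -0.8 -0.9] t 28.6
tray [ 0.4801 -0.1452  1.1876] 68.05 cost 0.86 14266 block pts 969 min corner [28.4 14.5] should be 38,20.5
  top z 12.5 n 3651
held mm [0.39542258 0.22784815] 0.03353253691345576 0.04695038650093112
Z right end x(35.3) [-70.7 -22.   34.2] Z left limb ymin(-52.7) [-52.9 -29.8  -0.5] xmax(.3) [-68.9 -39.   -0.1] right limb ymin(-17.7) [-17.2  -1.1  14.7]
block [[37.8, 20.9, 15.0], [53.8, 37.7, 16.5], [70.4, 54.5, 18.0]]
[   0.5253   -0.116  -111.9867]
   [ 0.3487 -0.204   0.5243] turn 0.0055
->  [ 5.253000e-01 -1.160000e-01  1.000000e-01 -1.119867e+02]
   [-0.      0.      0.3667] turn -0.0
->  [ 5.253000e-01 -1.160000e-01  4.500000e-02 -1.119867e+02]
Z right end x(35.3) [-70.1 -20.7  34.7] Z left limb ymin(-52.7) [-52.3 -29.7  -0.2] xmax(.3) [-68.8 -38.9   0. ] right limb ymin(-17.7) [-17.2  -1.   14.4]
block [[38.7, 20.4, 14.7], [53.8, 37.1, 16.5], [70.4, 54.0, 18.0]]
[   0.525    -0.1161 -111.2335]
   [ 0.3497 -0.2022  0.5243] turn 0.0013
->  [ 5.250000e-01 -1.161000e-01  1.000000e-01 -1.112335e+02]
   [-0.      0.      0.3667] turn -0.0
->  [ 5.250000e-01 -1.161000e-01  4.500000e-02 -1.112335e+02]
```

```bash
python3 -m handwheel '.1 -.06 .1 0 1; .2 -.12 .25 .001 1; .3 -.17 .4 .001 1; .35 -.202 .524 .001 1; .35 -.202 .524 .001 1'
python3 -m handwheel '0 0 .12 0 1; 0 0 .25 0 1; 0 0 .367 0 1; 0 0 .367 0 1; 0 0 .367 0 1'
python3 - <<'E'
from h import *
im,P,t,R=grab("w20"); W=np.array([.4802,-.1458,np.radians(68.8)])
h,c=held2(P,"v",t,R,-.002,yaw0=0); print("held mm",h[:2]*1e3,np.degrees(h[2]),c)
ps=np.arctan2(R[1,0],R[0,0]); o=t[:2]+rot(ps)@h[:2]; print("V in tray", (o-W[:2])@rot(W[2])*1e3, "want 43.6 -31.3; yaw err",np.degrees(wrap(ps+h[2]-W[2]-np.pi)))
a=np.c_[(P.reshape(-1,3)[:,:2]-W[:2])@rot(W[2])*1e3,P.reshape(-1,3)[:,2]*1e3]; V=im.reshape(-1,3).min(1)
A=(a[:,2]<21)&(a[:,2]>12.5)
g=lambda m,ax: (np.percentile(a[A&m][:,ax],[2,50,98]).round(1),int((A&m).sum()))
print("Z left end xmax",g((V>110)&(a[:,1]<-22)&(a[:,1]>-50)&(abs(a[:,0])<20),0)," Z left ymin",g((V>110)&(a[:,0]<-5)&(a[:,0]>-60)&(a[:,1]<-20)&(a[:,1]>-55),1))
print("y- rim",g((V<90)&(a[:,0]<0)&(a[:,0]>-60)&(a[:,1]<-54)&(a[:,1]>-65),1),"y+ rim",g((V<90)&(a[:,0]<0)&(a[:,0]>-60)&(a[:,1]>55)&(a[:,1]<65),1),"x- rim",g((V<90)&(abs(a[:,1])<45)&(a[:,0]<-72)&(a[:,0]>-82),0))
E
```

```text
clock: 29.1
ee_pos: [0.5229, -0.1171, 0.0973]
tcp_rot: [1.77, -2.59, -0.006]
ft_force: [0.0, 0.6, -2.0]
width: 0.0093
gripper_force: 58.7
clock: 29.6
ee_pos: [0.5256, -0.1164, 0.0463]
tcp_rot: [-1.775, 2.591, -0.002]
ft_force: [0.8, 0.2, -0.5]
width: 0.0091
gripper_force: 58.7
tcp [ 0.5256 -0.1164  0.0463] moved [ 0.4 -0.1  0.4] psi -111.17 w 0.0093 F 59 ft [ 0.9 -0.2 -0.6] t 29.65
  top z 12.5 n 3637
held mm [0.39513625 0.25852188] 0.0022891114961586328 0.049524004567038725
V in tray [ 43.461804   -31.96439688] want 43.6 -31.3; yaw err 0.03205350429709567
Z left end xmax (array([-19.5,  -7.6,   0.3]), 1085)  Z left ymin (array([-52.2, -37.8, -20.7]), 4285)
y- rim (array([-61.6, -57.3, -55.2]), 840) y+ rim (array([55.2, 56.8, 61.1]), 983) x- rim (array([-77.3, -74.6, -73.1]), 1507)
```

```bash
python3 -m handwheel '-.001 .006 .03 0 1; -.001 .006 .08 0 1; -.001 .006 .14 0 1; -.001 .006 .18 0 1; -.001 .006 .18 0 1'
python3 - <<'E'
from h import *
im,P,t,R=grab("w21"); W=np.array([.4802,-.1458,np.radians(68.8)])
ps=np.arctan2(R[1,0],R[0,0]); o=t[:2]+rot(ps)@np.array([.0004,.00024]); print("V in tray", (o-W[:2])@rot(W[2])*1e3, "want 43.6 -31.3")
E
python3 -m handwheel '0 0 .02 0 1; 0 0 .04 0 1; 0 0 .06 0 1; 0 0 .08 0 1; 0 0 .09 0 1'
```

```text
clock: 30.15
ee_pos: [0.5231, -0.1162, 0.0168]
tcp_rot: [1.773, -2.591, -0.002]
ft_force: [0.4, 0.6, -1.1]
width: 0.0091
gripper_force: 58.7
tcp [ 0.5231 -0.1162  0.0168] moved [ 0.5 -0.1  0.7] psi -111.23 w 0.009 F 59 ft [ 0.8 -0.2 -1.1] t 30.2
V in tray [ 42.73119678 -29.49228206] want 43.6 -31.3
clock: 30.7
ee_pos: [0.5239, -0.1161, 0.0043]
tcp_rot: [1.774, -2.592, -0.0]
ft_force: [0.9, 0.2, -1.0]
width: 0.0091
gripper_force: 58.8
```

```bash
python3 -m handwheel '0 0 .006 0 1; 0 0 .012 0 1; 0 0 .017 0 1; 0 0 .017 0 1; 0 0 .017 0 1'
python3 - <<'E'
from h import *
im,P,t,R=grab("w22"); W=np.array([.4802,-.1458,np.radians(68.8)])
ps=np.arctan2(R[1,0],R[0,0]); o=t[:2]+rot(ps)@np.array([.0004,.00024]); print("V in tray", (o-W[:2])@rot(W[2])*1e3, "want 43.6 -31.3")
E
```

```text
clock: 31.2
ee_pos: [0.5242, -0.1161, 0.0021]
tcp_rot: [-1.774, 2.592, -0.0]
ft_force: [0.2, 0.5, -1.3]
width: 0.0088
gripper_force: 58.9
tcp [ 0.5242 -0.1161  0.0021] moved [-0.  0. -0.] psi -111.22 w 0.0092 F 59 ft [-0.1  0.3 -1.5] t 31.25
V in tray [ 43.14157385 -30.49647293] want 43.6 -31.3
```

```bash
python3 -m handwheel '0 0 .002 0 1; 0 0 .002 0 .4; 0 0 .002 0 .2; 0 0 .002 0 .2; 0 0 -.05 0 .2'
python3 -m handwheel '0 0 -.2 0 .2; 0 0 -.4 0 .2; 0 0 -.6 0 0; 0 0 -.8 0 0; 0 0 -1 0 0'
python3 -m handwheel '-.2 .1 -.05 0 0; -.4 .2 -.1 0 0; -.5 .24 -.15 0 0; -.5 .24 -.2 0 0; -.5 .24 -.2 0 0'
python3 -m handwheel '0 0 0 0 0; 0 0 0 0 0; 0 0 0 0 0; 0 0 0 0 0; 0 0 0 0 0'
python3 - <<'E'
from h import *
im,P,t,R=grab("w23"); W=np.array([.4802,-.1458,np.radians(68.8)])
a=np.c_[(P.reshape(-1,3)[:,:2]-W[:2])@rot(W[2])*1e3,P.reshape(-1,3)[:,2]*1e3]
for nm,x0,x1,y0,y1 in (("L foot",-66,-42,-10,45),("L limb",-10,28,40,50),("Z left",-65,-30,-48,-22),("Z right",8,30,-13,13),("V limb",5,25,-50,-22),("V corner",61,70,-50,-22),("V end",40,68,-12,12),("block",40,70,24,52)):
    b=a[(a[:,0]>x0)&(a[:,0]<x1)&(a[:,1]>y0)&(a[:,1]<y1)][:,2]; print(nm,"z",np.percentile(b,[10,50,90]).round(1),len(b))
cv2.imwrite("pics/fin.png",cv2.resize(im[0:260,200:480],(700,650))[:600,:,::-1])
E
```

```text
clock: 31.75
ee_pos: [0.5233, -0.1161, 0.0089]
tcp_rot: [1.773, -2.591, -0.002]
ft_force: [-0.0, -0.7, -0.2]
width: 0.0341
gripper_force: 0.0
clock: 32.25
ee_pos: [0.524, -0.1162, 0.1616]
tcp_rot: [-1.774, 2.592, -0.001]
ft_force: [1.4, 0.1, -0.6]
width: 0.0428
gripper_force: 0.0
clock: 32.75
ee_pos: [0.5184, -0.0332, 0.1912]
tcp_rot: [-1.774, 2.59, -0.002]
ft_force: [0.2, -0.1, -0.4]
width: 0.0427
gripper_force: 0.0
clock: 33.25
ee_pos: [0.5176, -0.0334, 0.1894]
tcp_rot: [1.774, -2.593, -0.0]
ft_force: [-0.1, 0.2, -0.2]
width: 0.0427
gripper_force: 0.0
tcp [ 0.5176 -0.0334  0.1894] moved [0.  0.1 0.1] psi -111.24 w 0.0424 F 0 ft [-0.1 -0.1 -0.7] t 33.3
L foot z [15.6 16.6 17.8] 1324
L limb z [15.6 16.7 17.6] 341
Z left z [15.6 16.7 17.7] 969
Z right z [15.7 16.6 17.6] 487
V limb z [15.6 16.5 17.5] 497
V corner z [15.5 16.7 17.6] 196
V end z [15.6 16.6 17.5] 545
block z [15.7 16.6 17.6] 670
```

View pics/fin.png

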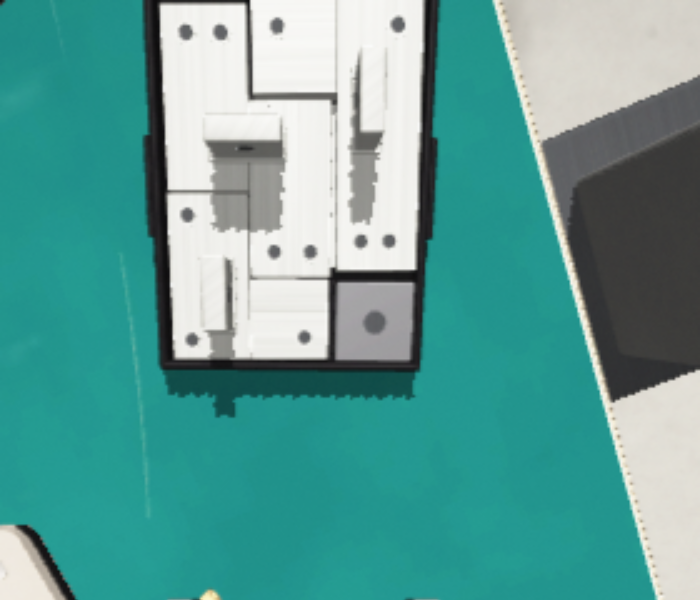

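The final crop shows all three plates seated and level inside the tray, lugs up: the L at (375,130), the Z at (250,130) and the V at (215,290). The corner block is bare at (375,320), all tops sit at 16.6 mm, and the gripper is clear.

```bash
python3 -c "
from cell import *
print(job_done())"
```

```text
the job is handed in; nothing more can be done
None
```

All three plates (L first, then Z, then V) are packed flat in the tray around the bare corner block, lugs up and released, and I handed the job in after about 33 s on the robot's clock.

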